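Close the specimen cassette and clamp it under the slanted screw

TASK

Build up the specimen cassette in the green clamp fixture: set the blue tray on the fixture's aluminium base, then the orange lid on the tray, cut corners over cut corners so that each skirt drops fully home over the one below. Then turn the red T-handle clockwise until the brass pad presses on the lid's steel wedge and the handle clearly stiffens, about one more radian of turning after the pad touches, without forcing it, and let go. Leave the other things on the bench where they are.

Things in the scene. Friction and masses are not known exactly. Their poses are not given: they have to be found in the camera images.
- base_seat (a point): Centre of the shoulder of the fixture's keyed aluminium base (84 x 56 mm), 35 mm above the bench. x along the base away from the T-handle, y across, z up. Above it stands a keyed boss 6 mm high (73 x 45 mm, cut corners at +x, upper half 1.5 mm smaller all round; 2 mm play per side in a skirt). The tray's skirt seats on this shoulder. Grey bed: 20 mm thick, x -106 to +62, y +-58.
- nut (a point): Centre of the nut block (20 mm thick along the screw, 26 x 58 mm) on the fixture's green bracket, 68 mm on the -x side of base_seat and 79 mm above it; axes as base_seat. The bracket under it: x -98 to -60, 58 mm wide, up to 120 mm above the bench. The screw passes through this centre in the plane y = 0, at 40 degrees from vertical, upper end towards -x.
- tray_mid (a point): Blue tray, 84 x 56 mm, sides 19 mm tall, gripped across its 56 mm width (y). Both corners at +x are cut at 45 degrees (14 mm legs). Below: hollow 77 x 49 mm, 7 mm deep, in a 3.5 mm skirt; on top a 6 mm keyed boss like the base's. Point at its centre, 9.5 mm above its underside; x along its length, z up. Starts flat on the bench; 0.18-0.35 kg. Seated: 9.5 mm above base_seat, same x direction.
- lid_mid (a point): Orange lid: outline, sides, cut corners, skirt, point, axes and mass as the tray. No boss; on top at its -x end (x -50 to -25 mm, 40 mm wide) a steel wedge, up to 34 mm above the underside, its face sloping 40 degrees, facing up and to -x. Starts flat on the bench. Seated: 28.5 mm above base_seat, same x direction; then the screw line meets the wedge face squarely, 44 mm from the nut's centre.
- thandle_grip (a point): Centre of the red T-bar: 60 mm long, 12 wide, 14 tall along the screw, 15 mm ball ends, 10 mm stem below. x along the bar, z along the screw, outwards. Clockwise seen from outside (negative about z) drives bar and pad inwards 5 mm/rad. 2.5-3.5 rad from the start to touching a seated lid; 0.25 N m turns it freely, then 0.2 N m more per rad. Bar to nut centre: 57-63 mm at first, about 40 clamped.
- pad: Brass pad, 20 mm across, at the screw's lower end, sprung 8 N/mm (40 N per radian of handle). Origin: centre of its pressing face; z outwards along the screw. At the start 12-18 mm from a seated lid's wedge and overhanging it: bring plates in from the base's +x side, sloping down, to 10 mm above their seat, then lower; grip 5-10 mm to +x of the middle to clear the bracket. Screw stays as left up to 50 N.
- tray: The blue tray of tray_mid; origin at the centre of its underside.
- lid: The orange lid of lid_mid; origin at the centre of its underside.
- weight: Bystander: brass weight, 42 mm across, 60 mm tall; origin at the centre of its underside. Leave it alone.
- can: Bystander: can, 52 mm across, 95 mm tall; origin at the centre of its underside. Leave it alone.
- driver: Bystander: screwdriver lying down; origin at the centre of its underside. Leave it alone.
- bone_a: Bystander: flat steel tensile specimen lying down, 120 x 20 x 6 mm; origin at the centre of its underside. Leave it alone.
- bone_b: Bystander: flat copper tensile specimen lying down, 120 x 20 x 6 mm; origin at the centre of its underside. Leave it alone.
- jar: Bystander: jar, 48 mm across, 60 mm tall; origin at the centre of its underside. Leave it alone.
- gauge_block: Bystander: steel block 30 x 50 x 40 mm (beyond the loose things tall fixed equipment lines the back and sides of the table, where x is over 0.74 m or y is past 0.46 m either way); origin at the centre of its underside. Leave it alone.
There are look-alikes about, which are no part of the job. What is meant by the lid is not turquoise, and is the larger of those in its own colour.

How it is judged (in metres and radians):
On the way, in this order (a step that is already met when the one before it is completed fails the run):
1. the tray is seated fully home on the base, released (z of tray_mid in the frame of base_seat between 0.0065 and 0.0115 m and horizontal distance between tray_mid and base_seat below 0.006 m and angle between the x axis of tray_mid and the x axis of base_seat, either way round below 0.09 rad and angle between tray_mid's own z axis and vertical below 0.06 rad and contact force between the fingers and tray below 0.1 N), for 0.2 s.
2. the lid is seated fully home on the tray, released, the pad not yet pressing on it (z of tray_mid in the frame of base_seat between 0.0065 and 0.0115 m and horizontal distance between each of tray_mid, lid_mid and base_seat below 0.006 m and angle between the x axis of each of tray_mid, lid_mid and the x axis of base_seat, either way round below 0.09 rad and angle between each of tray_mid, lid_mid's own z axis and vertical below 0.06 rad and z of lid_mid in the frame of base_seat between 0.0255 and 0.0305 m and contact force between the fingers and lid below 0.1 N and contact force between pad and lid below 2 N), for 0.2 s.
3. the pad clamps the lid with over 15 N (contact force between pad and lid above 15 N), for 0.2 s.
At the end, for the whole second after the job is handed in: Tray seated on the base and lid seated on the tray (each within 6 mm and 0.09 rad of the base's place and direction, level within 0.06 rad, height within +2/-3 mm), at rest, and the pad pressing the lid with 15 to 110 N (z of tray_mid in the frame of base_seat between 0.0065 and 0.0115 m and horizontal distance between each of tray_mid, lid_mid and base_seat below 0.006 m and angle between the x axis of each of tray_mid, lid_mid and the x axis of base_seat, either way round below 0.09 rad and angle between each of tray_mid, lid_mid's own z axis and vertical below 0.06 rad and z of lid_mid in the frame of base_seat between 0.0255 and 0.0305 m and contact force between pad and lid between 15 and 110 N and linear speed of each of lid, tray below 0.01 m/s); the robot touches nothing.
It fails at once if the screw is forced: the pad presses with over 120 N (contact force between pad and lid above 120 N).
It fails at once if one of the seven bystanders is shifted by more than 25 mm (distance of any of weight, can, driver, bone_a, bone_b, jar, gauge_block from where it was at the start of the episode above 0.025 m).
It also fails if it takes over 72 s, if anything falls off the work surface, if the arm or the gripper's body presses on something with over 40 N, if the wrist force passes 120 N, or if a joint passes its speed limit or range.

ROBOT

A 6-joint arm with a two-finger parallel gripper is mounted at the origin on the work surface. World frame = base frame: x ahead of the robot, y to its left, z up, the work surface at z = 0. Lengths are in m, angles in degrees, forces in N, time in s.
With the tool pointing down it reaches from about 0.35 to 0.875 m from the base axis. Payload 4.2 kg.
Tool frame: the origin (TCP) lies between the finger pads; the fingertips stand 14 mm ahead of it and the grasp point (between the pads) lies 5 mm behind it (r.tcp_to_tips is the distance from the TCP to the fingertips, in m); y points along the fingers, x is the direction in which the jaws open and shut, and the axes are right-handed (so a half turn about y gives the same grasp; the last joint's range is limited). The gripper opens to 87 mm and grips with 3 to 60 N. Pads are 19 mm wide; open, the fingers measure 117 mm over their backs; the gripper's body (75 mm by 190 mm) begins 51 mm behind the grasp point.
Start: joints at [-55.772, 22.042, 0.453, 0, -68.411, -14.817], TCP at [0.208, -0.589, 0.21] pointing down, gripper open.
Joint ranges: [-179.83, 179.83], [-69.29, 118.12], [-61.27, 80.66], [-181.25, 117.63], [-171.15, -9.14], [-177.46, 177.46]. Speed limits (degrees/s): [159.86, 159.86, 180, 180, 180, 180].

INTERFACE

Orientations are given as a 3x3 rotation matrix whose columns are the frame's x, y, z axes.
In Python, from station import sense, optics, ticket, r gives the robot as it stands.
- The arm moves only by the tool carry_out, never from a script. Its argument "steps" is a list that holds one entry, the list of rows, each a list of 6 numbers: the shift along the world's x, y, z in cm, then the turn, a rotation vector about the world's x, y, z in rad. A call has 1 to 20 rows; each row is the pose to reach, as a shift and turn from the pose commanded when the call began; what a row does not reach only later rows make up. A row lasts 1/8 s, in which the tool goes at most 62.5 mm and 10.7 degrees, less where a joint would pass 70% of its speed; a pose out of reach is approached as far as the arm can. A call with a gripper value outside its range is refused whole. "fingers" is the closure in counts, from 0 (fully open) to 255 (shut), set as the call begins (left out, the last holds). The fingers move at their own pace and stop on an object; the grip force is fixed at half the most. Time passes only in rows, so rows that repeat a pose let the fingers close. It gives the time, the measured TCP pose, the force and the opening at its end, in the units of the state.
- sense(): the state, without advancing time (a new reading comes with each control period).
- optics.capture(name): name is "side" or "top" or "wrist"; returns a dict with "image" (384x512x3 uint8, red, green, blue), "fov_y" (degrees; the focal length in pixels is half the picture's height over the tangent of half this angle, whatever the lens; pixels are square), "cx", "cy" (the principal point, pixels), "rvec" (rotation vector, rad) and "tvec" (3), from world to camera coordinates, as OpenCV has them. Camera axes: x right, y down, z forward; pixel columns grow to the right and rows downward; lengths in m; the calibration is good to about 2 mm. A picture is of the moment at which its call begins. There is no depth.
- ticket.finish_job(): hands the job in, once; it reports no verdict.
The state is a dict: "time_s": time; "joints": joint angles; "joint_velocities": joint speeds; "effort": joint torques, N m; "tcp_pos": TCP position; "ee_rot": TCP orientation; "wrist_force": force on the tool from outside, world axes, zero at the start; "moment": the same for the moment, N m; "gripper_width": opening from 0.0 (shut) to 1.0 (fully open).
Only numpy, scipy, OpenCV 4.12 (cv2) and the standard library are available. Lean on these libraries where they do the work, as an engineer would, in place of code of your own. Each camera call takes 0.05 s, during which the arm holds its last target.

## Working session

There is one attempt and no reset: what is moved stays moved. The work goes in short steps, Python scripts to look and compute and a tool call to move; the robot and the scene stay as the last step left them, time stands still between calls to the robot, and variables do not carry over. Pictures are saved under pics/ and viewed, and the job is handed in when it is done.

Besides the shell and the picture viewer there is one more tool, called after ">>>" by a JSON object that holds its "api" and its "payload", one argument or row to a line. carry_out: Moves the arm, as the interface text tells. Its arguments: {"type":"object","properties":{"steps":{"type":"array","items":{"type":"array","items":{"type":"array","items":{"type":"number"}}}},"fingers":{"type":"number"}},"required":["steps"]}

```bash
ls; mkdir -p pics; python3 - <<'E'
from station import sense, optics, ticket, r
import cv2
s=sense();print(s)
for n in ["side","top","wrist"]:
    c=optics.capture(n); cv2.imwrite(f"pics/{n}0.png",c["image"][:,:,::-1]); print(n,{k:v for k,v in c.items() if k!="image"})
print(r.tcp_to_tips)
E
```

```text
pics
{'time_s': 0.0, 'joints': array([-5.57720073e+01,  2.20905955e+01,  3.79390376e-01, -2.84245983e-02,
       -6.84090829e+01, -1.48177959e+01]), 'joint_velocities': array([ 0.04968052, -0.05335931, -0.01853251, -0.02966618,  0.03437491,
        0.02795466]), 'effort': array([-2.17899183e-04, -3.90659881e+01,  1.87408358e+01,  4.21979517e+00,
        1.11531367e-02, -1.92418211e-04]), 'tcp_pos': array([ 0.20752792, -0.58888118,  0.20916016]), 'ee_rot': array([[-3.32155490e-01, -7.99472781e-04, -9.43224306e-01],
       [ 9.43222200e-01,  1.99524908e-03, -3.32156439e-01],
       [ 2.14751746e-03, -9.99997690e-01,  9.13475402e-05]]), 'wrist_force': array([-0.108006  , -0.05923016, -0.11551374]), 'moment': array([ 0.02546478, -0.01901901, -0.03172176]), 'gripper_width': 0.9999063072773775}
side {'fov_y': 53.33750731213504, 'cx': 254.98147108193174, 'cy': 194.4014306954572, 'rvec': array([ 0.81682156, -2.65066283,  0.95714942]), 'tvec': array([0.46865999, 0.31322243, 1.08585231])}
top {'fov_y': 54.97796836800833, 'cx': 260.4444932874327, 'cy': 195.96979839344868, 'rvec': array([ 1.95513081, -2.23084683,  0.26617495]), 'tvec': array([0.06437219, 0.56454821, 0.97448064])}
wrist {'fov_y': 68.9625803273625, 'cx': 260.08996106030855, 'cy': 194.10099694116332, 'rvec': array([-1.70599201, -2.41192503, -0.35429276]), 'tvec': array([ 0.62525421, -0.03390909,  0.39220112])}
0.014
```

View pics/side0.png

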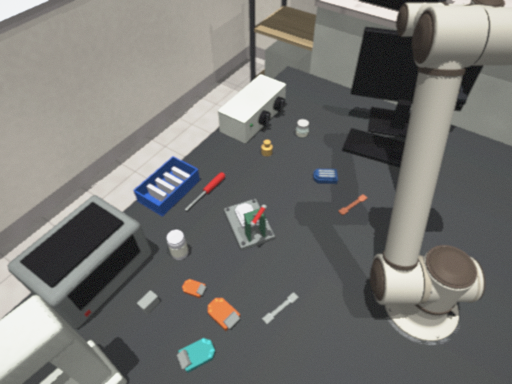

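View pics/top0.png

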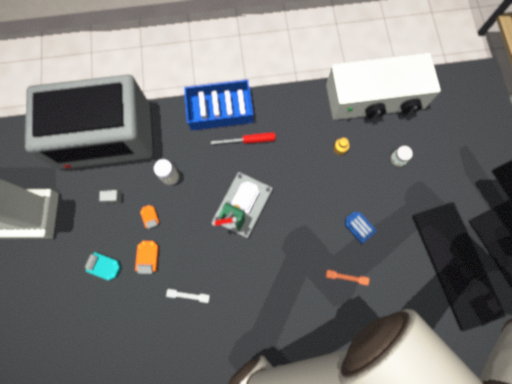

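View pics/wrist0.png

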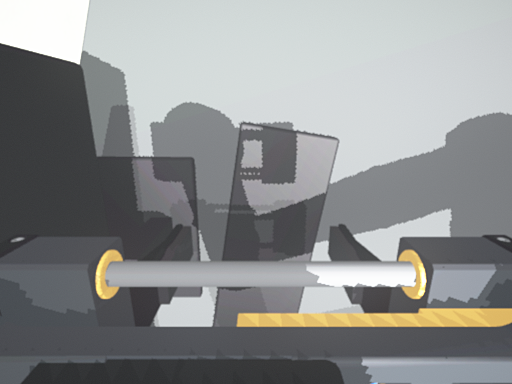

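```bash
cat > h.py <<'E'
import numpy as np, cv2
from station import sense, optics, ticket, r
def cam(name):
    c=optics.capture(name); im=c["image"]; h=im.shape[0]
    f=h/2/np.tan(np.radians(c["fov_y"])/2)
    R=cv2.Rodrigues(np.array(c["rvec"],float))[0]; t=np.array(c["tvec"],float)
    return dict(im=im[:,:,::-1].copy(),f=f,cx=c["cx"],cy=c["cy"],R=R,t=t)
def save(c,fn):
    cv2.imwrite(fn+".png",c["im"]); np.savez(fn+".npz",**c)
def load(fn): return {k:(v if v.ndim else float(v)) for k,v in np.load(fn+".npz").items()}
def proj(c,P):
    P=np.atleast_2d(P)@c["R"].T+c["t"]; return np.c_[c["f"]*P[:,0]/P[:,2]+c["cx"], c["f"]*P[:,1]/P[:,2]+c["cy"]]
def ray(c,uv):
    d=np.array([(uv[0]-c["cx"])/c["f"],(uv[1]-c["cy"])/c["f"],1.]); return -c["R"].T@c["t"], c["R"].T@d
def onz(c,uv,z):
    o,d=ray(c,uv); return o+d*(z-o[2])/d[2]
def tri(obs):
    A=np.zeros((3,3));b=np.zeros(3)
    for c,uv in obs:
        o,d=ray(c,uv);d=d/np.linalg.norm(d);M=np.eye(3)-np.outer(d,d);A+=M;b+=M@o
    return np.linalg.solve(A,b)
def crop(c,x0,y0,w,h,s,fn):
    im=cv2.resize(c["im"][y0:y0+h,x0:x0+w],None,fx=s,fy=s,interpolation=cv2.INTER_CUBIC)
    st=10 if s>=5 else 20
    for x in range((x0//st+1)*st,x0+w,st):
        cv2.line(im,((x-x0)*s,0),((x-x0)*s,6),(0,255,255),1); cv2.putText(im,str(x),((x-x0)*s-8,18),0,.4,(0,255,255),1)
    for y in range((y0//st+1)*st,y0+h,st):
        cv2.line(im,(0,(y-y0)*s),(6,(y-y0)*s),(0,255,255),1); cv2.putText(im,str(y),(8,(y-y0)*s+4),0,.4,(0,255,255),1)
    cv2.imwrite(fn,im)
E
python3 - <<'E'
from h import *
t=cam("top");save(t,"pics/t1");s=cam("side");save(s,"pics/s1")
g=t["im"].copy()
for x in np.arange(0.2,0.9,.1):
  for y in np.arange(-.5,.51,.1):
    u=proj(t,[x,y,0])[0].astype(int); cv2.circle(g,tuple(int(v) for v in u),1,(0,255,255),-1)
    if abs(round(x*10)%2)==0: cv2.putText(g,f"{x:.1f},{y:.1f}",tuple(int(v) for v in u),0,.28,(0,255,0),1)
cv2.imwrite("pics/grid.png",g)
crop(t,205,165,80,80,8,"pics/tfix.png")
crop(t,80,195,100,100,7,"pics/tlids.png")
crop(t,335,200,60,50,10,"pics/ttray.png")
crop(s,210,185,80,70,9,"pics/sfix.png")
E
```

```text
(no output)
```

View pics/grid.png

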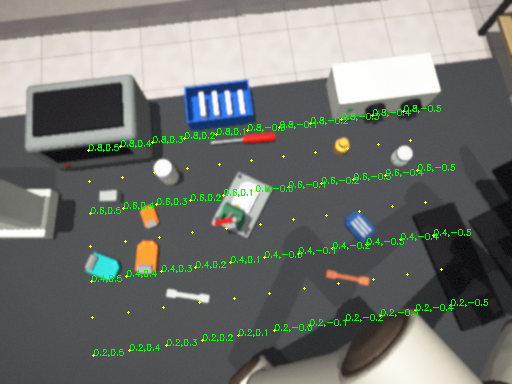

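View pics/tfix.png

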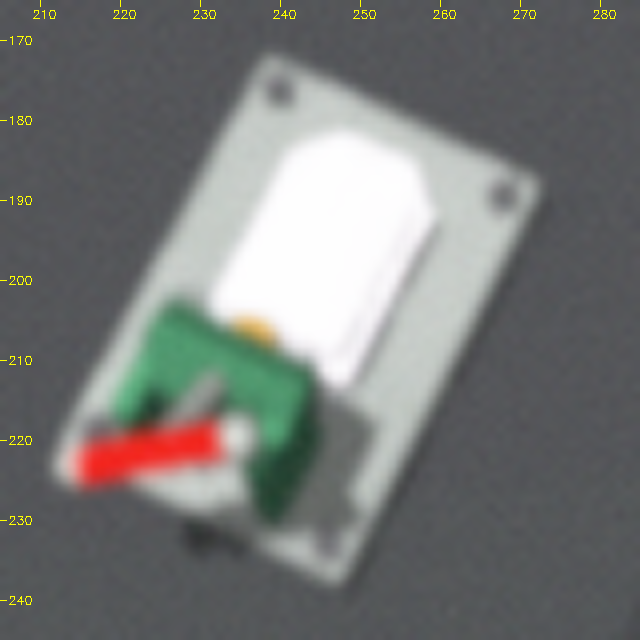

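View pics/tlids.png

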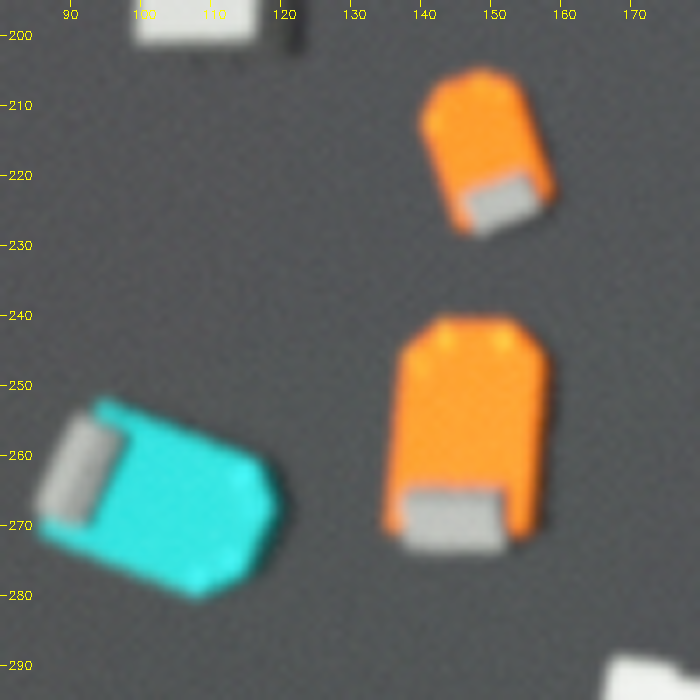

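View pics/ttray.png

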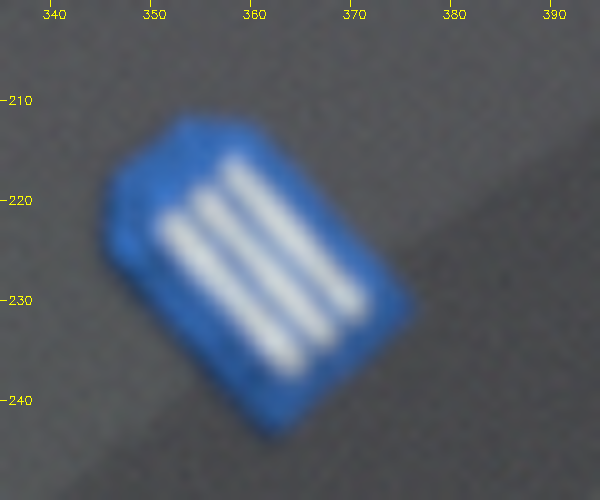

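View pics/sfix.png

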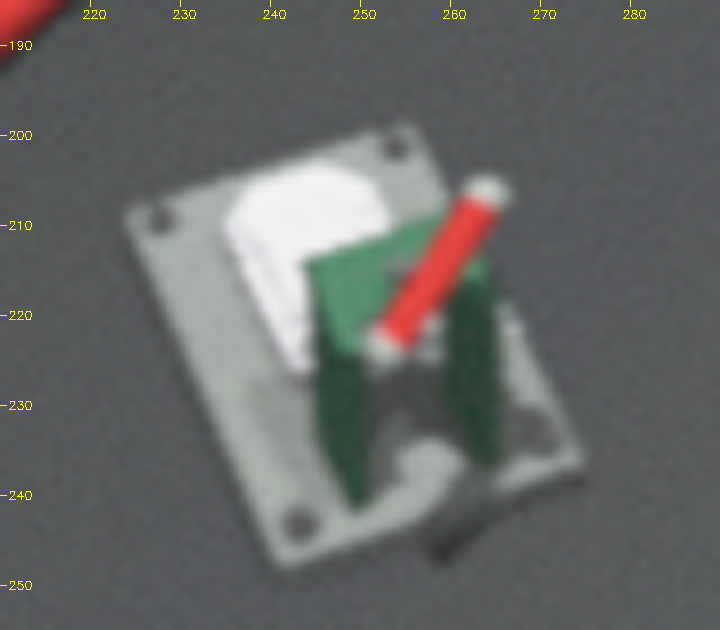

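```bash
cat >> h.py <<'E'
from scipy.optimize import least_squares
def R2(a): return np.array([[np.cos(a),-np.sin(a)],[np.sin(a),np.cos(a)]])
def fitplanar(obs,x0):
    """obs: list (cam, [local pts with absolute z], [uv]); returns x,y,yaw"""
    def res(p):
        o=[]
        for c,L,uv in obs:
            L=np.array(L,float);W=np.c_[L[:,:2]@R2(p[2]).T+p[:2],L[:,2]]
            o.append((proj(c,W)-np.array(uv)).ravel())
        return np.concatenate(o)
    s=least_squares(res,x0); return s.x,res(s.x).reshape(-1,2).round(1)
E
python3 - <<'E'
from h import *
t=load("pics/t1");s=load("pics/s1")
bed=[(62,58,20),(62,-58,20),(-106,58,20),(-106,-58,20)]
bed=np.array(bed)/1000
tu=[(237.5,171.5),(273,187.5),(212,224),(247.5,238.5)]
su=[(223.5,208.5),(256,199),(241.5,247.5),(274.5,236)]
for o in ([(t,bed,tu)],[(s,bed,su)],[(t,bed,tu),(s,bed,su)]):
    x,rr=fitplanar(o,[.5,.1,0]);print("fix",x.round(4),np.degrees(x[2]).round(2),rr.tolist())
# lid top outline z=.019
def key(z):return np.array([(42,14,z),(42,-14,z),(28,28,z),(28,-28,z),(-42,28,z),(-42,-28,z)])/1000
lt=[(143,240.5),(153.5,240.5),(138,247),(158,247),(135,271),(156.5,271.5)]
x,rr=fitplanar([(t,key(19),lt)],[.4,.3,0]);print("lid",x.round(4),np.degrees(x[2]).round(2),rr.tolist())
tt=[(346,219),(353,212)]
# tray: bottom outline approx 
tt=[(346.5,218.5),(353,212),(345.5,226),(361.5,212.5),(362.5,244),(377,230.5)]
x,rr=fitplanar([(t,key(19),tt)],[.5,-.2,np.pi/4]);print("tray",x.round(4),np.degrees(x[2]).round(2),rr.tolist())
E
```

```text
fix [ 0.5787  0.0324 -0.5626] -32.23 [[-0.3, 0.8], [-0.7, 0.3], [0.3, -1.6], [0.8, 0.5]]
fix [ 0.5783  0.0355 -0.5921] -33.92 [[0.1, -0.2], [-0.4, -0.7], [-0.5, 0.5], [0.7, 0.3]]
fix [ 0.5787  0.0336 -0.575 ] -32.94 [[-0.4, 0.8], [-1.0, 0.7], [-0.4, -2.0], [-0.2, 0.6], [0.2, -0.4], [-0.6, -1.3], [0.4, 0.0], [1.3, -0.6]]
lid [ 0.4476  0.3325 -0.1422] -8.15 [[0.5, 0.8], [-0.4, 1.0], [0.2, -0.8], [-0.4, -0.6], [0.9, -0.0], [-0.8, -0.3]]
tray [ 0.4525 -0.2859  0.5677] 32.53 [[-0.1, -0.1], [0.4, 0.4], [0.7, -0.9], [-1.3, 0.4], [0.4, -0.4], [-0.1, 0.6]]
```

```bash
python3 - <<'E'
from h import *
w=cam("wrist");s=sense();Rt=s["ee_rot"];p=s["tcp_pos"]
C=-w["R"].T@w["t"]; print("cam in tool",(Rt.T@(C-p)).round(4)); print("cam axes in tool\n",(Rt.T@w["R"].T).round(3),w["f"])
E
```

```text
cam in tool [-0.0011 -0.1751  0.0793]
cam axes in tool
 [[ 1.     0.001  0.   ]
 [ 0.    -0.287  0.958]
 [ 0.001 -0.958 -0.287]] 279.5572569956275
```

```bash
python3 - <<'E'
from h import *
print([a for a in dir(r) if a[0]!='_'],[a for a in dir(optics) if a[0]!='_'],[a for a in dir(ticket) if a[0]!='_'])
E
```

```text
['PlanningError', 'tcp_to_tips'] ['capture'] ['finish_job']
```

>>> {"api": "carry_out", "payload": {
  "steps": [
    [[1.3, 1.6, 0, 0, 0, 0.177], [2.6, 3.2, 0, 0, 0, 0.354], [3.9, 4.8, 0, 0, 0, 0.532], [5.2, 6.4, 0, 0, 0, 0.709], [6.5, 8.0, 0, 0, 0, 0.886], [7.8, 9.6, 0, 0, 0, 1.063], [9.1, 11.2, 0, 0, 0, 1.241], [10.4, 12.8, 0, 0, 0, 1.418], [11.7, 14.4, 0, 0, 0, 1.595], [13, 16, 0, 0, 0, 1.772], [14.3, 17.6, 0, 0, 0, 1.95], [15.6, 19.2, -1, 0, 0, 2.127], [16.9, 20.8, -2, 0, 0, 2.304], [18.2, 22.4, -3, 0, 0, 2.481], [19.5, 24, -4, 0, 0, 2.659], [20.8, 25.6, -5, 0, 0, 2.836], [22.1, 27.2, -6, 0, 0, 3.013], [23.4, 28.8, -6, 0, 0, 3.19], [24.5, 30.3, -6, 0, 0, 3.37], [24.5, 30.3, -6, 0, 0, 3.37]]
  ]
}}

```text
time_s: 2.8
tcp_pos: [0.4533, -0.2857, 0.1502]
ee_rot: [[0.538, 0.0, 0.843], [-0.843, 0.0, 0.538], [0.0, -1.0, 0.0]]
wrist_force: [0.2, -1.4, 0.4]
gripper_width: 1.001
```

```bash
python3 - <<'E'
from h import *
s=sense();print(s["time_s"],s["joints"].round(1),s["tcp_pos"].round(4),s["ee_rot"].round(3).tolist())
w=cam("wrist");save(w,"pics/w2")
crop(w,0,0,512,384,1,"pics/w2g.png")
E
```

```text
2.8 [-14.9  16.5 -17.1  -0.  -56.4 137.4] [ 0.4533 -0.2857  0.1502] [[0.538, 0.0, 0.843], [-0.843, 0.0, 0.538], [0.0, -1.0, 0.0]]
```

View pics/w2g.png

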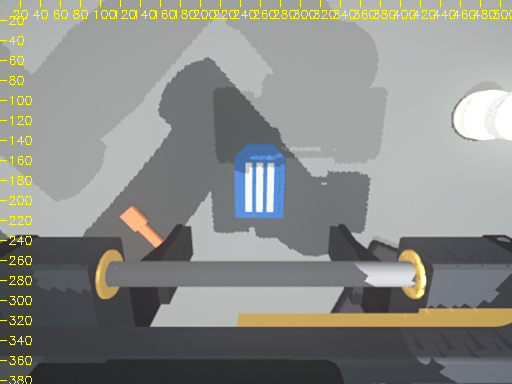

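```bash
python3 - <<'E'
from h import *
w=load("pics/w2")
crop(w,220,130,80,100,6,"pics/w2c.png")
E
```

```text
(no output)
```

View pics/w2c.png

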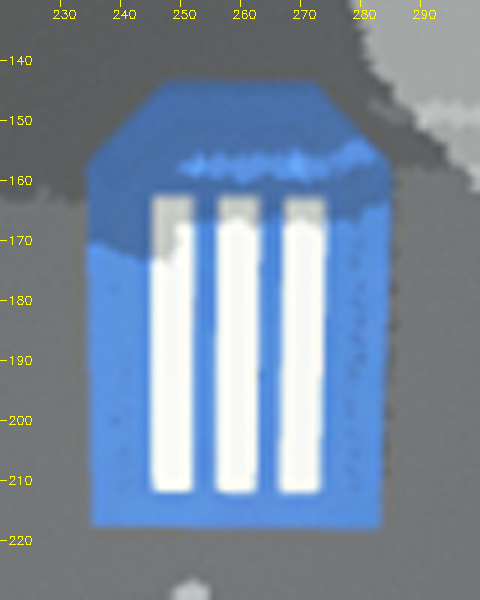

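```bash
python3 - <<'E'
from h import *
w=load("pics/w2")
L=np.array([(42,14,0),(42,-14,0),(28,28,19),(28,-28,19),(-42,28,19),(-42,-28,19)])/1000
x,rr=fitplanar([(w,L,[(247,143.5),(273,143.5),(234.5,156.5),(285,157),(235.3,217.5),(283.5,217.5)])],[.4525,-.286,.567]);print(x.round(4),np.degrees(x[2]),rr.tolist())
g=x[:2]+R2(x[2])@[.0075,0];print("grip",g)
E
```

```text
[ 0.4539 -0.2863  0.5621] 32.20699595080342 [[0.8, -0.7], [-0.9, -0.5], [-0.1, 1.0], [0.2, 0.9], [0.3, -0.6], [-0.2, -0.3]]
grip [ 0.46021581 -0.28228947]
```

>>> {"api": "carry_out", "payload": {
  "steps": [
    [[0.7, 0.36, -3, 0, 0, -0.006], [0.7, 0.36, -7, 0, 0, -0.006], [0.7, 0.36, -10.5, 0, 0, -0.006], [0.7, 0.36, -12.5, 0, 0, -0.006], [0.7, 0.36, -13.4, 0, 0, -0.006], [0.7, 0.36, -13.4, 0, 0, -0.006]]
  ]
}}

```text
time_s: 3.6
tcp_pos: [0.4595, -0.2832, 0.0161]
ee_rot: [[0.531, -0.001, 0.847], [-0.847, 0.0, 0.531], [-0.0, -1.0, -0.0]]
wrist_force: [1.4, -0.3, -0.2]
gripper_width: 1.003
```

>>> {"api": "carry_out", "payload": {
  "steps": [
    [[0, 0, 0, 0, 0, 0], [0, 0, 0, 0, 0, 0], [0, 0, 0, 0, 0, 0], [0, 0, 0, 0, 0, 0], [0, 0, 0, 0, 0, 0], [0, 0, 0, 0, 0, 0]]
  ],
  "fingers": 255
}}

```text
time_s: 4.35
tcp_pos: [0.4598, -0.2828, 0.0163]
ee_rot: [[0.532, 0.0, 0.847], [-0.847, -0.0, 0.532], [0.0, -1.0, 0.0]]
wrist_force: [-0.3, -0.5, 1.5]
gripper_width: 0.403
```

```bash
python3 - <<'E'
from h import *
s=sense();print(s["time_s"],s["gripper_width"],s["tcp_pos"])
w=cam("wrist");save(w,"pics/w3")
crop(w,130,150,260,200,3,"pics/w3g.png")
E
```

```text
4.35 0.40268991840424634 [ 0.45975137 -0.28283427  0.01625251]
```

View pics/w3g.png

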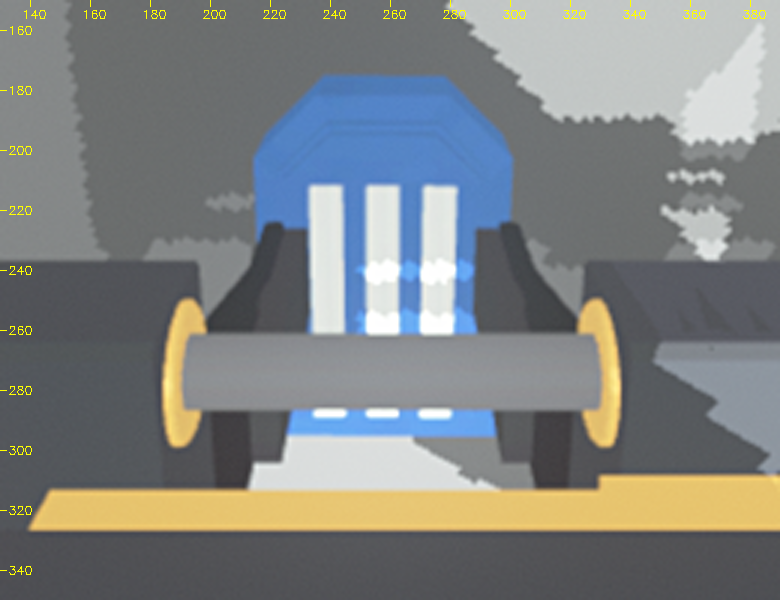

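```bash
python3 - <<'E'
from h import *
w=load("pics/w3");s=sense();R=s["ee_rot"];p=s["tcp_pos"]
C=-w["R"].T@w["t"]; print("cam in tool",(R.T@(C-p)).round(4))
for n,q in dict(tipL=(-.028,.014,0),tipR=(.028,.014,0),padL=(-.028,.014,.0095),padR=(.028,.014,.0095),padL0=(-.028,-.005,.0095),padR0=(.028,-.005,.0095),padR20=(.028,-.02,.0095),tip22=(.0225,.014,.0095)).items(): print(n,proj(w,p+R@np.array(q)).round(1))
x=np.array([.4539,-.2863,.5621])
for l in [(42,14,0),(42,-14,0),(28,28,19),(28,-28,19),(-42,28,19),(-42,-28,19),(28,28,0)]:
    l=np.array(l)/1000; print((l*1000),proj(w,np.r_[x[:2]+R2(x[2])@l[:2],l[2]]).round(1))
E
```

```text
cam in tool [ 0.0011 -0.1753  0.0785]
tipL [[220.  222.4]]
tipR [[296.8 222.5]]
padL [[219.5 210.2]]
padR [[297.3 210.2]]
padL0 [[215.5 220.1]]
padR0 [[301.  220.2]]
padR20 [[304.5 229.6]]
tip22 [[289.7 210.2]]
[42. 14.  0.] [[238.2 174.5]]
[ 42. -14.   0.] [[278.1 174.6]]
[28. 28. 19.] [[214.9 202.1]]
[ 28. -28.  19.] [[301.1 202.1]]
[-42.  28.  19.] [[219.4 294.1]]
[-42. -28.  19.] [[297.  294.1]]
[28. 28.  0.] [[219.  193.7]]
```

```bash
python3 - <<'E'
from h import *
w=load("pics/w2")
crop(w,130,150,260,200,3,"pics/w2f.png")
s=cam("side");save(s,"pics/s3");t=cam("top");save(t,"pics/t3")
p=sense()["tcp_pos"];u=proj(s,p)[0].astype(int);print(u)
crop(s,u[0]-50,u[1]-50,100,90,7,"pics/s3c.png")
E
```

```text
[323 173]
```

View pics/w2f.png

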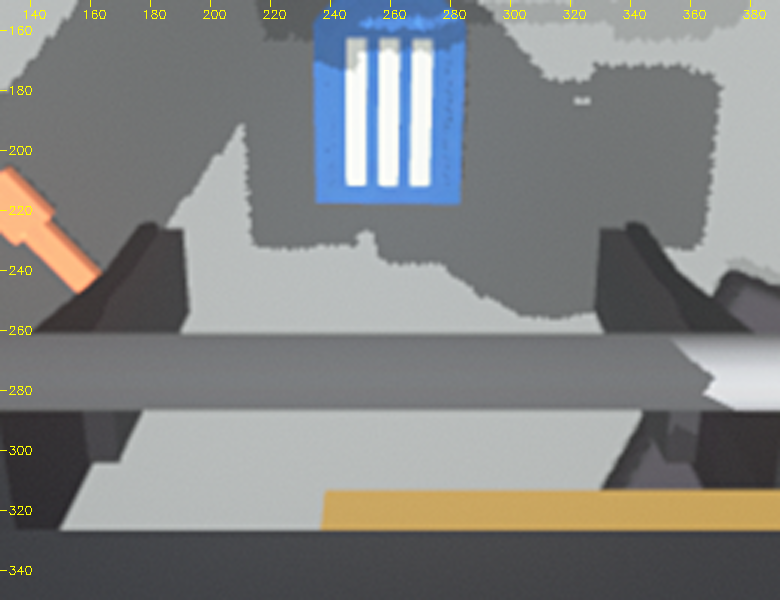

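View pics/s3c.png

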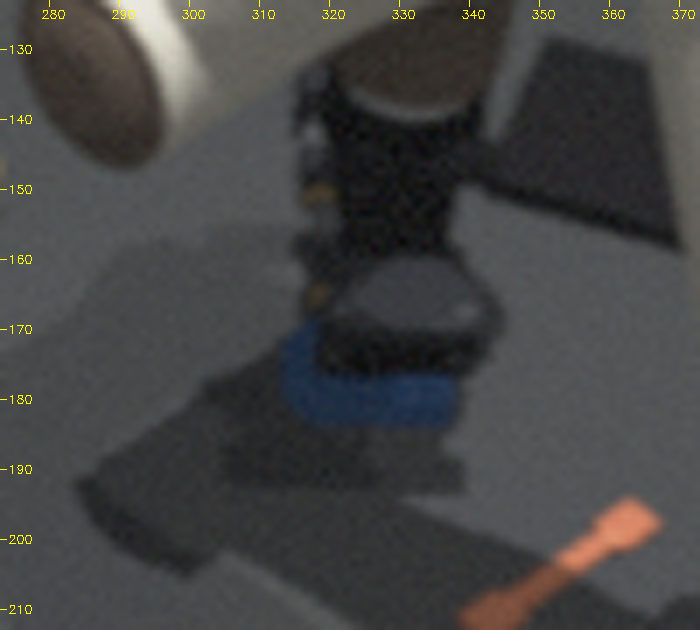

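```bash
python3 - <<'E'
from h import *
s=load("pics/s3")
x=np.array([.4539,-.2863,.5621])
for z in (0,19,25):
  print(z,[proj(s,np.r_[x[:2]+R2(x[2])@(np.array(l)/1000),z/1000]).round(0)[0].tolist() for l in [(42,14),(42,-14),(28,28),(28,-28),(-42,28),(-42,-28)]])
p=sense()["tcp_pos"];R=sense()["ee_rot"]
for q in [(.02,.014,0),(-.02,.014,0),(.02,-.012,0),(-.02,-.012,0)]: print(q,proj(s,p+R@np.array(q)).round(0))
E
python3 -c "
import sys;sys.path.insert(0,'.')
from h import *
t=load('pics/t3');crop(t,320,190,80,70,8,'pics/t3c.png')"
```

```text
0 [[313.0, 179.0], [313.0, 174.0], [318.0, 182.0], [317.0, 171.0], [337.0, 183.0], [335.0, 172.0]]
19 [[314.0, 176.0], [314.0, 170.0], [318.0, 179.0], [317.0, 168.0], [338.0, 179.0], [336.0, 168.0]]
25 [[314.0, 175.0], [314.0, 169.0], [318.0, 178.0], [317.0, 166.0], [338.0, 178.0], [337.0, 167.0]]
(0.02, 0.014, 0) [[323. 172.]]
(-0.02, 0.014, 0) [[323. 180.]]
(0.02, -0.012, 0) [[323. 168.]]
(-0.02, -0.012, 0) [[324. 176.]]
```

View pics/t3c.png

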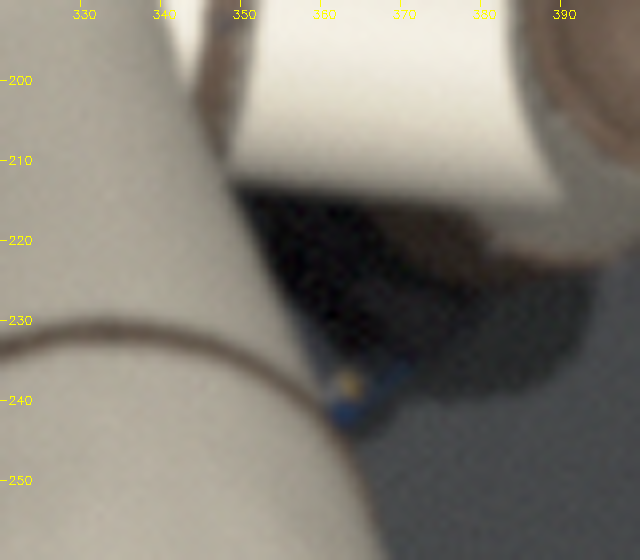

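>>> {"api": "carry_out", "payload": {
  "steps": [
    [[0, 0, 0, 0, 0, 0], [0, 0, 0, 0, 0, 0], [0, 0, 0, 0, 0, 0], [0, 0, 0, 0, 0, 0], [0, 0, 0, 0, 0, 0], [0, 0, -0.2, 0, 0, 0], [0, 0, -0.4, 0, 0, 0], [0, 0, -0.4, 0, 0, 0]]
  ],
  "fingers": 0
}}

```text
time_s: 5.5
tcp_pos: [0.4595, -0.2828, 0.012]
ee_rot: [[0.532, -0.001, 0.847], [-0.847, 0.0, 0.532], [-0.0, -1.0, -0.0]]
wrist_force: [0.9, 1.1, 0.5]
gripper_width: 0.988
```

```bash
python3 - <<'E'
from h import *
w=cam("wrist");save(w,"pics/w4");crop(w,130,150,260,200,3,"pics/w4g.png");print(sense()["wrist_force"],sense()["gripper_width"])
E
```

```text
[0.87401077 1.34997946 0.11572618] 0.9924511975566105
```

View pics/w4g.png

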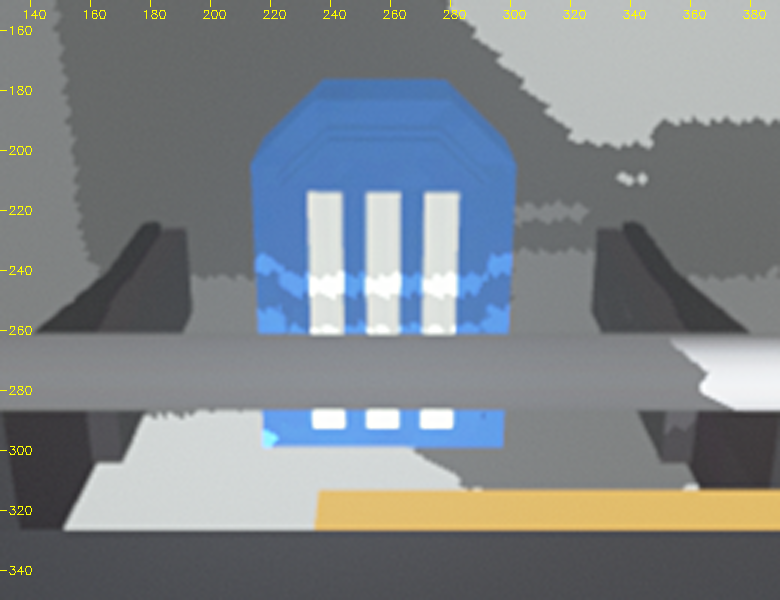

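>>> {"api": "carry_out", "payload": {
  "steps": [
    [[-0.07, 0.12, -0.5, 0, 0, 0], [-0.07, 0.12, -1.2, 0, 0, 0], [-0.07, 0.12, -1.8, 0, 0, 0], [-0.07, 0.12, -2.0, 0, 0, 0], [-0.07, 0.12, -2.0, 0, 0, 0]]
  ]
}}

```text
time_s: 6.18
tcp_pos: [0.4589, -0.2816, -0.008]
ee_rot: [[0.532, -0.0, 0.847], [-0.847, 0.0, 0.532], [-0.0, -1.0, -0.0]]
wrist_force: [-0.3, 0.2, -0.2]
gripper_width: 1.0
```

```bash
python3 - <<'E'
from h import *
w=cam("wrist");save(w,"pics/w5");crop(w,130,150,260,200,3,"pics/w5g.png");print(sense()["wrist_force"],sense()["gripper_width"])
s=cam("side");crop(s,280,130,80,70,8,"pics/s5c.png")
E
```

```text
[-0.01940724 -0.41994259  0.92492982] 1.003083687618364
```

View pics/w5g.png

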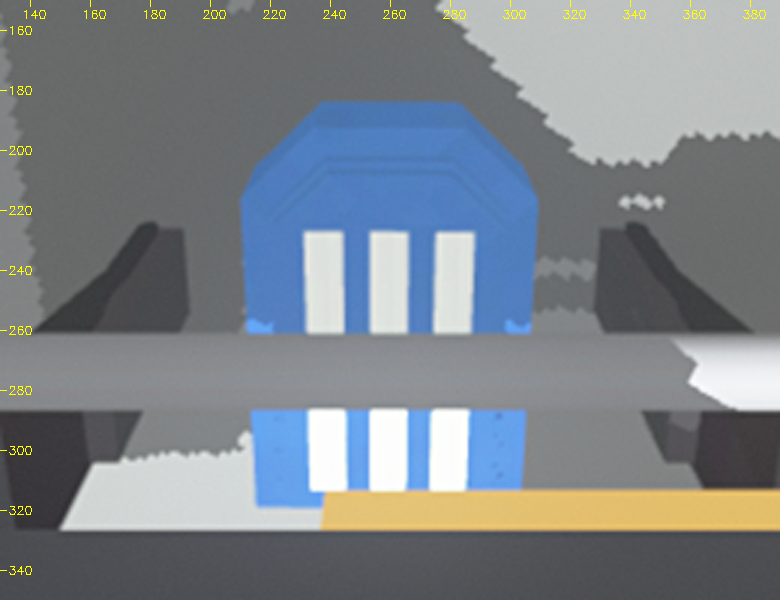

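View pics/s5c.png

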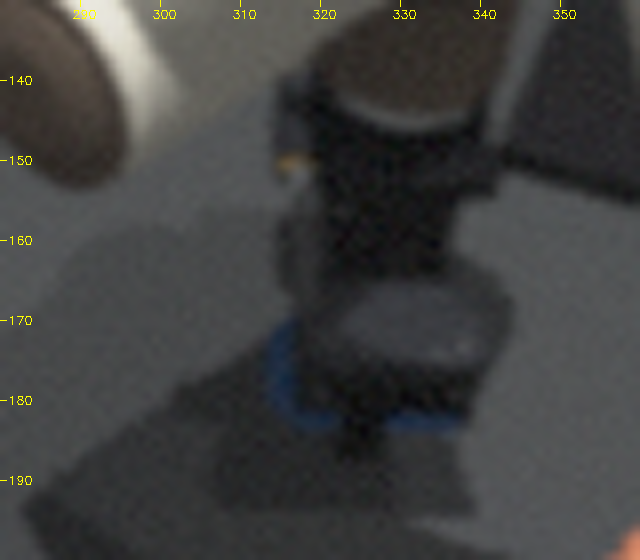

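>>> {"api": "carry_out", "payload": {
  "steps": [
    [[0, 0, -0.2, 0, 0, 0], [0, 0, -0.4, 0, 0, 0], [0, 0, -0.5, 0, 0, 0], [0, 0, -0.5, 0, 0, 0]]
  ]
}}

```text
time_s: 6.78
tcp_pos: [0.4591, -0.2817, -0.0119]
ee_rot: [[0.532, 0.0, 0.847], [-0.847, -0.0, 0.532], [0.0, -1.0, -0.0]]
wrist_force: [-2.1, 0.9, 6.5]
gripper_width: 0.999
```

>>> {"api": "carry_out", "payload": {
  "steps": [
    [[0, 0, 0, 0, 0, 0], [0, 0, 0, 0, 0, 0], [0, 0, 0, 0, 0, 0], [0, 0, 0, 0, 0, 0], [0, 0, 0, 0, 0, 0], [0, 0, 0, 0, 0, 0]]
  ],
  "fingers": 255
}}

```text
time_s: 7.52
tcp_pos: [0.4594, -0.2816, -0.0119]
ee_rot: [[0.533, 0.001, 0.846], [-0.846, -0.0, 0.533], [0.001, -1.0, 0.0]]
wrist_force: [-1.4, 0.9, 6.5]
gripper_width: 0.642
```

```bash
python3 - <<'E'
from h import *
w=cam("wrist");save(w,"pics/w6");crop(w,130,150,260,200,3,"pics/w6g.png");print(sense()["wrist_force"],sense()["gripper_width"])
E
```

```text
[-1.73435546  2.50362417  5.23961127] 0.6367493739243965
```

View pics/w6g.png

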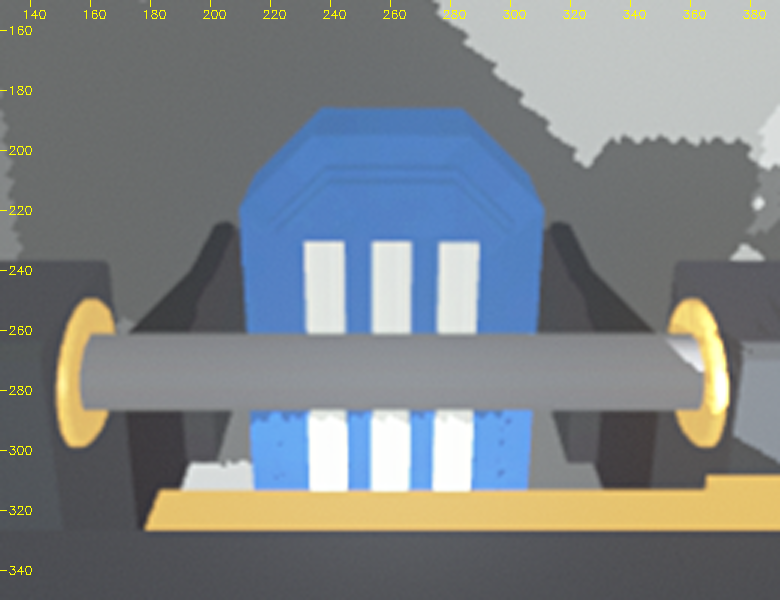

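```bash
python3 - <<'E'
from h import *
w=load("pics/w6");crop(w,200,175,120,90,6,"pics/w6h.png")
L=np.array([(42,14,0),(42,-14,0),(28,28,19),(28,-28,19),(42,14,19),(42,-14,19)])/1000
x,rr=fitplanar([(w,L,[(237,186),(284,186),(209.5,220.5),(311,220),(235,194.8),(285.5,194.8)])],[.4525,-.286,.567]);print(x.round(4),np.degrees(x[2]),rr.tolist())
E
```

```text
[ 0.4536 -0.2869  0.565 ] 32.36933716211687 [[0.1, 0.2], [-0.6, 0.1], [0.4, -0.9], [-0.1, -0.6], [-0.6, 0.6], [0.7, 0.5]]
```

View pics/w6h.png

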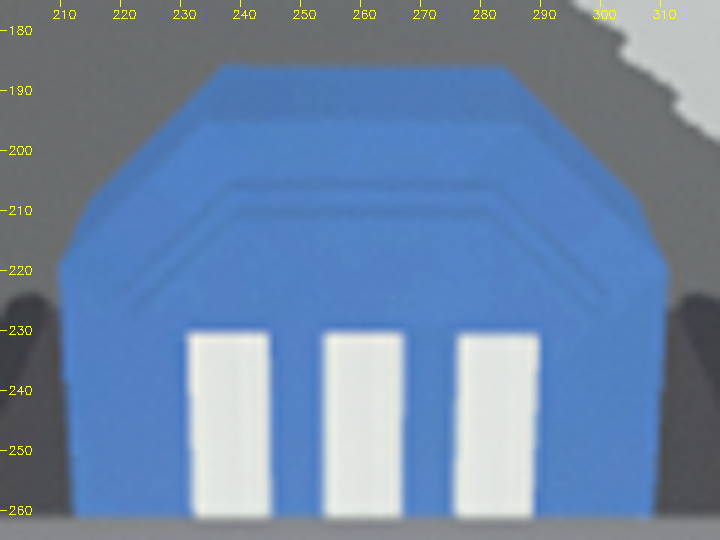

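>>> {"api": "carry_out", "payload": {
  "steps": [
    [[0, 0, 0.5, 0, 0, 0], [0, 0, 2, 0, 0, 0], [0, 0, 5, 0, 0, 0], [0, 0, 9, 0, 0, 0], [0, 0, 13, 0, 0, 0]]
  ]
}}

```text
time_s: 8.2
tcp_pos: [0.4587, -0.2815, 0.119]
ee_rot: [[0.532, -0.0, 0.847], [-0.847, 0.0, 0.532], [-0.0, -1.0, 0.0]]
wrist_force: [0.1, 0.8, -2.6]
gripper_width: 0.638
```

>>> {"api": "carry_out", "payload": {
  "steps": [
    [[0, 2, 3, 0, 0, -0.1], [0.5, 6, 6, 0, 0, -0.23], [1, 10, 9.2, 0, 0, -0.37], [1.6, 14, 9.2, 0, 0, -0.51], [2.3, 18, 9.2, 0, 0, -0.65], [3, 22, 9.2, 0, 0, -0.79], [3.7, 26, 9.2, 0, 0, -0.93], [4.4, 30, 9.2, 0, 0, -1.06], [5, 33.5, 9.2, 0, 0, -1.137], [5.3, 35.9, 9.2, 0, 0, -1.137], [5.3, 35.9, 9.2, 0, 0, -1.137], [5.3, 35.9, 9.2, 0, 0, -1.137]]
  ]
}}

```text
time_s: 9.7
tcp_pos: [0.5115, 0.0769, 0.2094]
ee_rot: [[-0.545, -0.0, 0.839], [-0.839, -0.0, -0.545], [0.0, -1.0, -0.0]]
wrist_force: [-0.6, -0.4, -1.9]
gripper_width: 0.643
```

```bash
python3 - <<'E'
from h import *
print(sense()["joints"].round(1))
w=cam("wrist");save(w,"pics/w7");crop(w,130,0,260,230,3,"pics/w7g.png");print(sense()["wrist_force"],sense()["gripper_width"])
E
```

```text
[ 26.5  11.6 -14.5  -0.  -63.9  30.5]
[-0.43175559  0.76446936 -2.41769672] 0.6422867575628379
```

View pics/w7g.png

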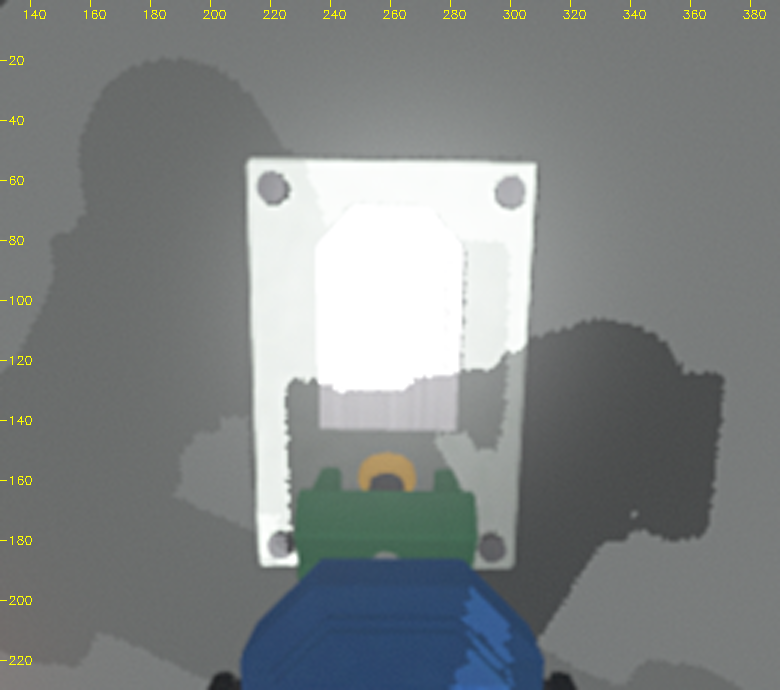

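```bash
python3 - <<'E'
from h import *
w=load("pics/w7");crop(w,200,40,120,110,6,"pics/w7h.png")
bed=np.array([(62,58,20),(62,-58,20),(-106,58,20),(-106,-58,20)])/1000
u=[(212.3,52.8),(308.7,54.3),(217,188.5),(301,189.3)]
x,rr=fitplanar([(w,bed,u)],[.5785,.0336,-.57]);print(x.round(4),np.degrees(x[2]),rr.tolist())
K=np.array([(42,14,35),(42,-14,35),(28,28,35),(28,-28,35),(-42,28,35),(-42,-28,35)])/1000
print(proj(w,np.c_[K[:,:2]@R2(x[2]).T+x[:2],K[:,2]]).round(1).tolist())
E
```

```text
[ 0.5801  0.031  -0.5869] -33.625710847482196 [[-0.8, -0.5], [0.9, -0.6], [-0.8, 0.7], [0.8, 0.9]]
[[248.2, 69.5], [272.5, 69.8], [236.2, 82.3], [284.2, 83.0], [236.9, 143.0], [282.1, 143.5]]
```

View pics/w7h.png

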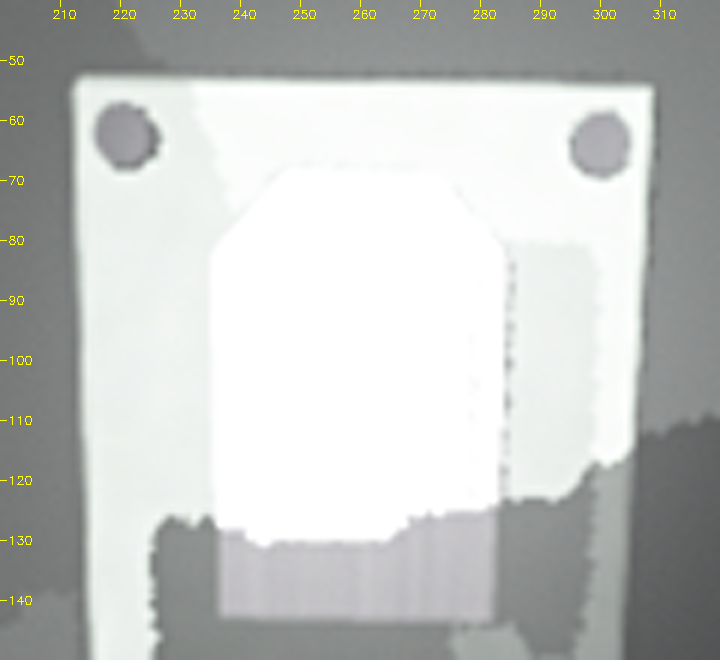

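```bash
python3 - <<'E'
from h import *
w=load("pics/w7")
K=np.array([(42,14,35),(42,-14,35),(28,28,35),(28,-28,35),(-42,28,35),(-42,-28,35)])/1000
ku=[(247.5,68.3),(272.5,68.7),(235.2,81),(284,81.5),(236.6,142.8),(282.4,143.5)]
bed=np.array([(62,58,20),(62,-58,20),(-106,58,20),(-106,-58,20)])/1000
u=[(212.3,52.8),(308.7,54.3),(217,188.5),(301,189.3)]
x,rr=fitplanar([(w,K,ku)],[.5785,.0336,-.57]);print(x.round(4),np.degrees(x[2]),rr.tolist())
x,rr=fitplanar([(w,K,ku),(w,bed,u)],[.5785,.0336,-.57]);print(x.round(4),np.degrees(x[2]),rr.tolist())
# tray in hand in this image: features with z = underside tcp z+.012
s=sense();z0=s["tcp_pos"][2]+.012;print(z0)
crop(w,200,175,120,90,6,"pics/w7t.png")
E
```

```text
[ 0.5812  0.0307 -0.5827] -33.38811012243411 [[0.2, 0.2], [-0.4, 0.1], [0.6, 0.5], [-0.2, 0.4], [0.1, -0.5], [-0.4, -0.9]]
[ 0.5808  0.0309 -0.5854] -33.542786114917796 [[0.4, 0.6], [-0.2, 0.4], [0.7, 0.8], [-0.0, 0.8], [0.1, -0.3], [-0.4, -0.5], [-1.1, -1.0], [0.6, -1.3], [-0.9, 0.3], [0.7, 0.4]]
0.2214200774964679
```

View pics/w7t.png

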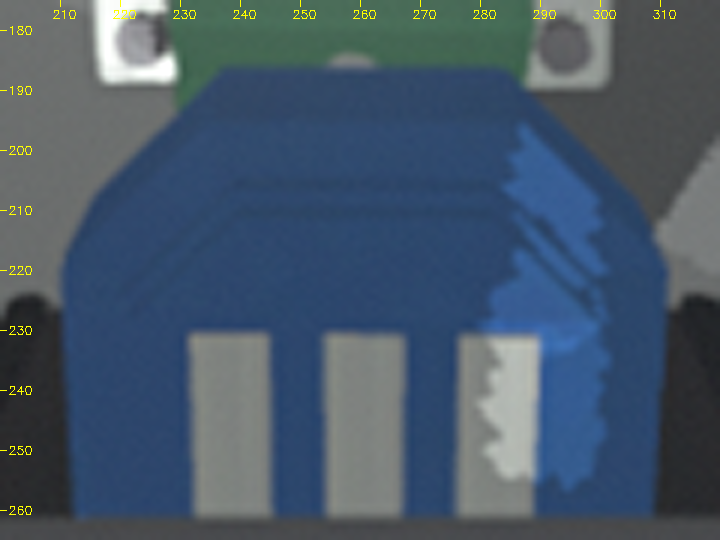

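>>> {"api": "carry_out", "payload": {
  "steps": [
    [[3.4, -2.2, 0, 0, 0, -0.012], [8, -5.3, 0, 0, 0, -0.012], [12, -7.9, -2, 0, 0, -0.012], [13.4, -8.8, -6, 0, 0, -0.012], [13.4, -8.8, -10, 0, 0, -0.012], [13.4, -8.8, -12.7, 0, 0, -0.012], [11.5, -7.5, -14, 0, 0, -0.012], [9.5, -6.2, -15.4, 0, 0, -0.012], [8.1, -5.25, -16.4, 0, 0, -0.012], [7.6, -4.9, -16.7, 0, 0, -0.012], [7.6, -4.9, -16.7, 0, 0, -0.012], [7.6, -4.9, -16.7, 0, 0, -0.012]]
  ]
}}

```text
time_s: 11.25
tcp_pos: [0.5892, 0.028, 0.0429]
ee_rot: [[-0.555, 0.002, 0.832], [-0.832, 0.0, -0.555], [-0.001, -1.0, 0.001]]
wrist_force: [-0.3, -0.3, -1.6]
gripper_width: 0.637
```

```bash
python3 - <<'E'
from h import *
w=cam("wrist");save(w,"pics/w8");crop(w,130,50,260,200,3,"pics/w8g.png");print(sense()["wrist_force"],sense()["gripper_width"])
s=cam("side");save(s,"pics/s8");crop(s,200,150,100,100,7,"pics/s8g.png")
E
```

```text
[-0.65654553  0.04073733 -1.63089778] 0.6391401281893975
```

View pics/w8g.png

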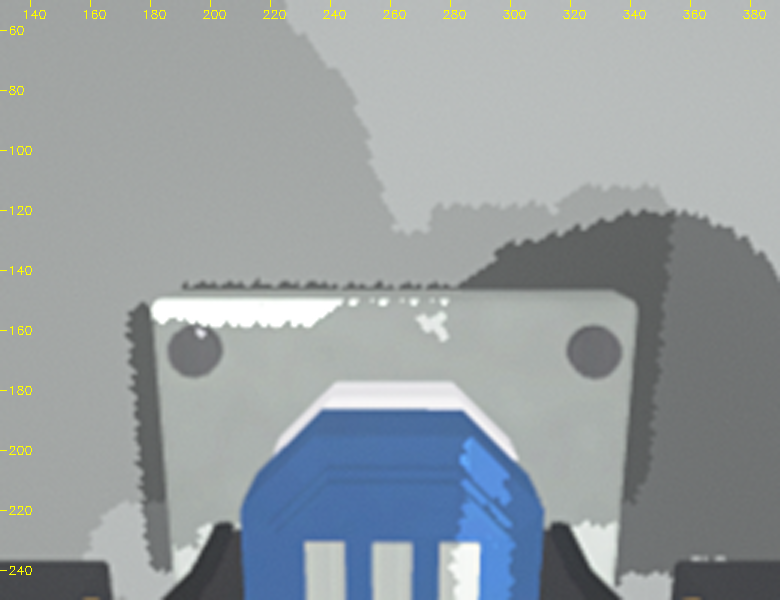

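View pics/s8g.png

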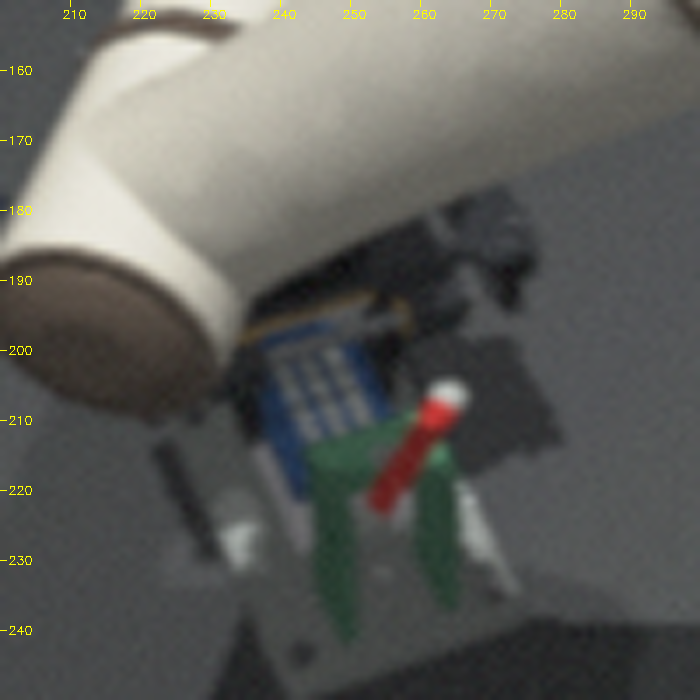

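```bash
python3 - <<'E'
from h import *
w=load("pics/w8");crop(w,205,165,120,70,6,"pics/w8h.png")
B=np.array([(42,14,35),(42,-14,35),(62,58,20),(62,-58,20)])/1000
bu=[(241.5,177.3),(280.7,177.3),(180.3,146.8),(342,147)]
x,rr=fitplanar([(w,B,bu)],[.5785,.0336,-.57]);print("base",x.round(4),np.degrees(x[2]),rr.tolist())
x2,rr=fitplanar([(w,B[:2],bu[:2])],[.5785,.0336,-.57]);print("base shoulder only",x2.round(4),np.degrees(x2[2]),rr.tolist())
L=np.array([(42,14,0),(42,-14,0),(28,28,19),(28,-28,19),(42,14,19),(42,-14,19)])/1000+[0,0,.0549]
y,rr=fitplanar([(w,L,[(238,186.5),(283.8,186.3),(210.3,220.5),(311,220),(235.5,194.8),(285.5,194.8)])],[.5785,.0336,-.57]);print("tray",y.round(4),np.degrees(y[2]),rr.tolist())
for q in (x,x2):
  print("move mm (world)",(q[:2]-y[:2])*1000, "base frame",R2(-q[2])@(q[:2]-y[:2])*1000)
E
```

```text
base [ 0.583   0.0299 -0.5884] -33.71049365159442 [[-1.2, 1.2], [1.2, 1.2], [-1.6, -1.1], [1.5, -1.0]]
base shoulder only [ 0.5836  0.0295 -0.5871] -33.639206829368355 [[-1.2, 0.0], [1.2, 0.0]]
tray [ 0.583   0.0302 -0.5836] -33.437070186943174 [[-0.5, -0.1], [-0.0, -0.0], [-0.1, -0.7], [0.3, -0.5], [-0.8, 0.8], [1.1, 0.6]]
move mm (world) [-0.00333945 -0.2105462 ] base frame [ 0.11407453 -0.17699677]
move mm (world) [ 0.64766423 -0.68343149] base frame [ 0.91780256 -0.2102047 ]
```

View pics/w8h.png

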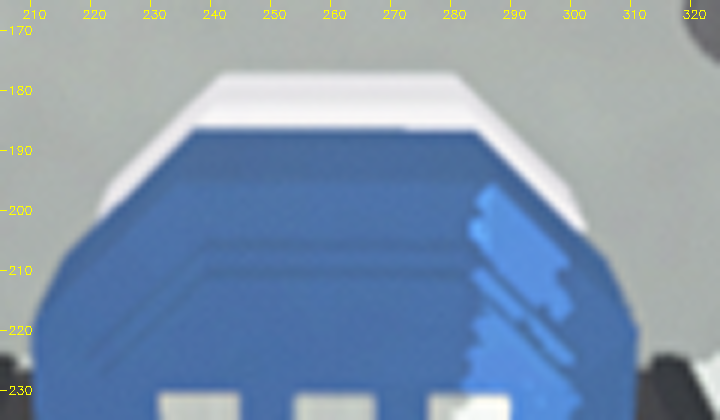

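```bash
python3 - <<'E'
from h import *
w=load("pics/w8")
B=np.array([(42,14,20),(42,-14,20),(62,58,20),(62,-58,20),(42,14,35),(42,-14,35)])/1000
bu=[(241.5,177.3),(280.7,177.3),(180.3,146.8),(342,147),(239.8,183),(282,183)]
y=np.array([.583,.0302,-.5836])
for sel in (slice(0,2),slice(0,4),slice(4,6)):
  x,rr=fitplanar([(w,B[sel],bu[sel])],[.5785,.0336,-.57]);print("base",x.round(4),np.degrees(x[2]),rr.tolist())
  print("base frame",R2(-x[2])@(x[:2]-y[:2])*1000)
E
```

```text
base [ 0.5807  0.0314 -0.587 ] -33.63457169919032 [[0.3, -0.0], [-0.3, -0.0]]
base frame [-2.56832759 -0.31380831]
base [ 0.5815  0.0309 -0.5882] -33.70403776799778 [[0.3, -1.4], [-0.3, -1.3], [-1.3, 1.4], [1.4, 1.4]]
base frame [-1.57554849 -0.26026644]
base [ 0.5804  0.0318 -0.587 ] -33.63434444832919 [[0.4, -0.0], [-0.4, -0.0]]
base frame [-3.00258714 -0.13199665]
```

>>> {"api": "carry_out", "payload": {
  "steps": [
    [[-0.19, 0.13, -0.3, 0, 0, -0.003], [-0.19, 0.13, -0.9, 0, 0, -0.003], [-0.19, 0.13, -1.2, 0, 0, -0.003], [-0.19, 0.13, -1.2, 0, 0, -0.003]]
  ]
}}

```text
time_s: 11.85
tcp_pos: [0.5858, 0.0296, 0.0297]
ee_rot: [[-0.557, -0.001, 0.831], [-0.831, -0.0, -0.557], [0.001, -1.0, -0.001]]
wrist_force: [-0.1, -1.0, -1.7]
gripper_width: 0.642
```

>>> {"api": "carry_out", "payload": {
  "steps": [
    [[0, 0, -0.2, 0, 0, 0], [0, 0, -0.4, 0, 0, 0], [0, 0, -0.6, 0, 0, 0], [0, 0, -0.8, 0, 0, 0], [0, 0, -0.85, 0, 0, 0]]
  ]
}}

```text
time_s: 12.48
tcp_pos: [0.5862, 0.0296, 0.0231]
ee_rot: [[-0.557, 0.0, 0.831], [-0.831, -0.0, -0.557], [0.0, -1.0, 0.0]]
wrist_force: [-3.5, 0.6, 7.6]
gripper_width: 0.641
```

```bash
python3 - <<'E'
from h import *
w=cam("wrist");save(w,"pics/w9");crop(w,180,140,160,130,5,"pics/w9h.png");s=sense();print(s["wrist_force"],s["tcp_pos"],s["ee_rot"].round(3).tolist())
E
```

```text
[-2.83420728  0.50207289  5.3872491 ] [0.58615695 0.02964913 0.0231358 ] [[-0.557, 0.0, 0.831], [-0.831, -0.0, -0.557], [0.0, -1.0, 0.0]]
```

View pics/w9h.png

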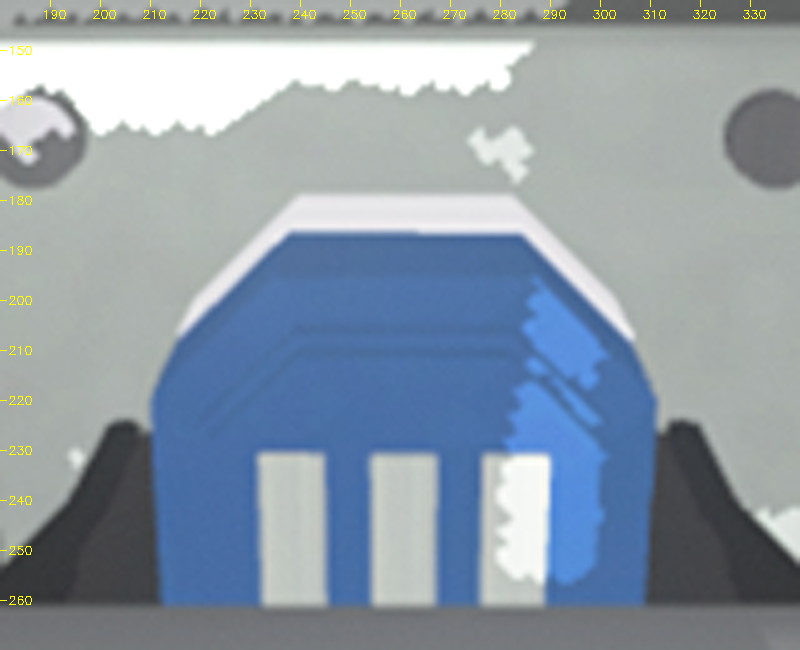

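>>> {"api": "carry_out", "payload": {
  "steps": [
    [[0, 0, 0, 0, 0, 0], [0, 0, 0, 0, 0, 0], [0, 0, 0, 0, 0, 0], [0, 0, 0, 0, 0, 0]]
  ],
  "fingers": 0
}}

```text
time_s: 13.02
tcp_pos: [0.5862, 0.0297, 0.0216]
ee_rot: [[-0.557, -0.0, 0.831], [-0.831, -0.0, -0.557], [0.0, -1.0, -0.0]]
wrist_force: [-0.3, -0.5, -0.2]
gripper_width: 0.971
```

>>> {"api": "carry_out", "payload": {
  "steps": [
    [[0, 0, 0.5, 0, 0, 0], [0.5, -0.3, 2.5, 0, 0, 0], [2, -1.3, 5.5, 0, 0, 0], [3, -2, 9, 0, 0, 0], [3, -2, 13, 0, 0, 0], [0, 0, 17, 0, 0, 0], [-4, 3, 19, 0, 0, 0], [-7.4, 5, 19, 0, 0, 0], [-7.4, 5, 19, 0, 0, 0]]
  ]
}}

```text
time_s: 14.15
tcp_pos: [0.5104, 0.0805, 0.213]
ee_rot: [[-0.555, 0.001, 0.832], [-0.832, 0.001, -0.555], [-0.002, -1.0, 0.0]]
wrist_force: [0.5, 0.5, 0.3]
gripper_width: 1.004
```

```bash
python3 - <<'E'
from h import *
w=cam("wrist");save(w,"pics/w10");crop(w,190,30,140,140,5,"pics/w10h.png");s=sense();print(s["wrist_force"],s["tcp_pos"],s["joints"])
E
```

```text
[ 0.57674132 -0.14145677  0.14359665] [0.51163925 0.08011783 0.21273522] [ 2.68780696e+01  1.14276632e+01 -1.42587851e+01  9.17103523e-03
 -6.42173311e+01  2.93703184e+01]
```

View pics/w10h.png

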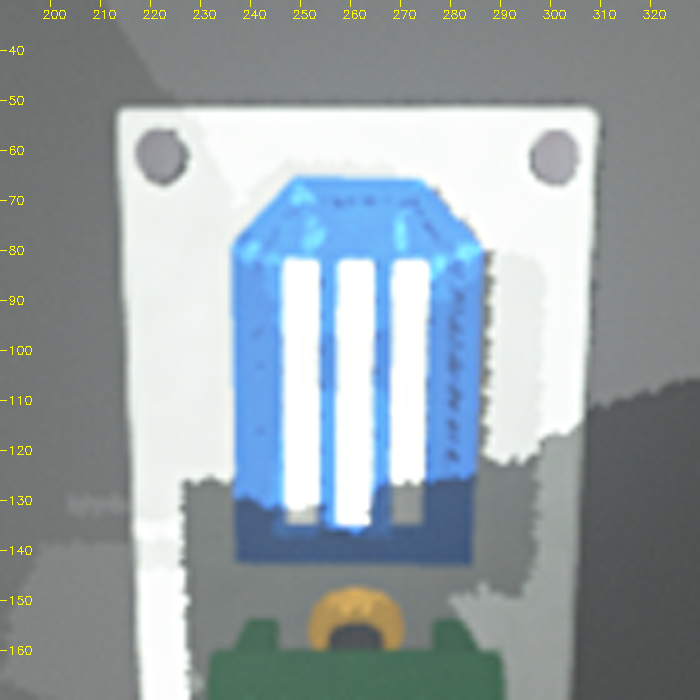

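```bash
python3 - <<'E'
from h import *
w=load("pics/w10")
K=np.array([(42,14,54),(42,-14,54),(28,28,54),(28,-28,54),(-42,28,54),(-42,-28,54)])/1000
ku=[(248.7,65.7),(273.8,65.9),(236,79),(286.3,80),(237,142.7),(284,143)]
for dz in (0,.006):
  x,rr=fitplanar([(w,K+[0,0,dz],ku)],[.5785,.0336,-.57]);print(x.round(4),np.degrees(x[2]),rr.tolist())
# lid height above: model of crop top for lid
E
```

```text
[ 0.5798  0.0321 -0.5974] -34.22982212697284 [[-0.2, -0.1], [0.3, -0.0], [-0.0, 0.1], [0.0, -0.3], [-0.2, 0.1], [0.1, 0.3]]
[ 0.5796  0.0323 -0.5974] -34.229877233160096 [[-0.4, -0.6], [0.5, -0.5], [-0.5, -0.1], [0.5, -0.5], [-0.6, 1.0], [0.5, 1.2]]
```

>>> {"api": "carry_out", "payload": {
  "steps": [
    [[-0.8, 3.6, 0, 0, 0, 0.065], [-1.6, 7.2, 0, 0, 0, 0.13], [-2.4, 10.8, 0, 0, 0, 0.195], [-3.2, 14.4, -1, 0, 0, 0.26], [-4.2, 18, -3, 0, 0, 0.33], [-5.5, 22, -5, 0, 0, 0.4], [-6.4, 25.2, -6.3, 0, 0, 0.455], [-6.4, 25.2, -6.3, 0, 0, 0.455], [-6.4, 25.2, -6.3, 0, 0, 0.455]]
  ]
}}

```text
time_s: 15.32
tcp_pos: [0.4489, 0.3313, 0.1486]
ee_rot: [[-0.136, -0.0, 0.991], [-0.991, -0.001, -0.136], [0.001, -1.0, -0.0]]
wrist_force: [-0.1, -0.9, 0.2]
gripper_width: 1.0
```

```bash
python3 - <<'E'
from h import *
w=cam("wrist");save(w,"pics/w11");crop(w,200,110,130,120,6,"pics/w11h.png");s=sense();print(s["wrist_force"],s["tcp_pos"],s["joints"])
cv2.imwrite("pics/w11.png",w["im"])
E
```

```text
[ 0.08532872 -0.08072577  0.07056854] [0.44894659 0.33107981 0.14890784] [ 5.30622905e+01  1.85595484e+01 -1.42400809e+01  1.64656771e-02
 -5.71928267e+01  2.90656313e+01]
```

View pics/w11h.png

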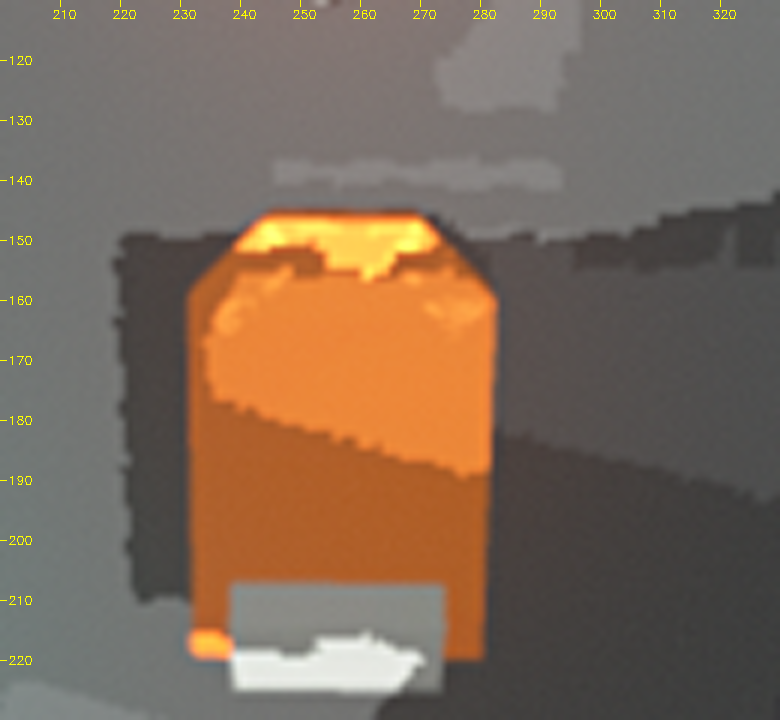

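View pics/w11.png

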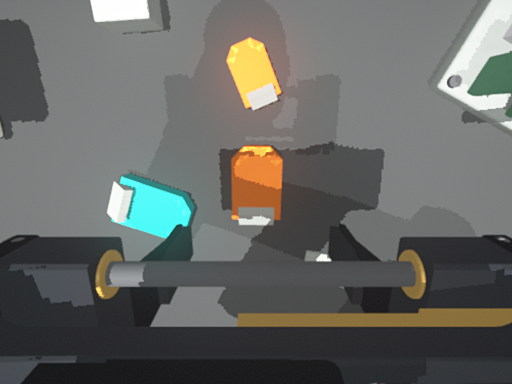

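```bash
python3 - <<'E'
from h import *
w=load("pics/w11")
L=np.array([(42,14,0),(42,-14,0),(28,28,19),(28,-28,19),(-42,28,19),(-42,-28,19)])/1000
x,rr=fitplanar([(w,L,[(243.5,145.3),(269.5,145.5),(231,158.8),(282.5,159.8),(231.8,219.7),(280.3,220)])],[.4476,.3325,-.14]);print(x.round(4),np.degrees(x[2]),rr.tolist())
s=sense();R=s["ee_rot"];print("tool yaw",np.degrees(np.arctan2(R[1,2],R[0,2])),s["tcp_pos"])
c,sn=np.cos(x[2]),np.sin(x[2])
# desired TCP: centre + 7.6mm x - .0015 lateral(tool x = -y lid)
print("TCP goal",x[:2]+R2(x[2])@[.0076,.0015])
E
```

```text
[ 0.4481  0.3341 -0.1466] -8.399567787049962 [[1.1, -0.4], [-0.5, -0.3], [-0.0, 0.9], [-0.5, 0.5], [0.3, -0.5], [-0.3, -0.4]]
tool yaw -7.863157793510128 [0.44894659 0.33107981 0.14890784]
TCP goal [0.45583085 0.33452027]
```

>>> {"api": "carry_out", "payload": {
  "steps": [
    [[0.4, 0.2, -4, 0, 0, -0.009], [0.75, 0.32, -8, 0, 0, -0.009], [0.75, 0.32, -12, 0, 0, -0.009], [0.75, 0.32, -14.5, 0, 0, -0.009], [0.75, 0.32, -15.5, 0, 0, -0.009], [0.75, 0.32, -15.9, 0, 0, -0.009], [0.75, 0.32, -15.9, 0, 0, -0.009]]
  ]
}}

```text
time_s: 16.25
tcp_pos: [0.4563, 0.3352, -0.0093]
ee_rot: [[-0.145, 0.001, 0.989], [-0.989, 0.001, -0.145], [-0.002, -1.0, 0.001]]
wrist_force: [-0.4, 0.4, 0.3]
gripper_width: 1.002
```

>>> {"api": "carry_out", "payload": {
  "steps": [
    [[0, 0, 0, 0, 0, 0], [0, 0, 0, 0, 0, 0], [0, 0, 0, 0, 0, 0], [0, 0, 0, 0, 0, 0], [0, 0, 0, 0, 0, 0], [0, 0, 0, 0, 0, 0]]
  ],
  "fingers": 255
}}

```text
time_s: 17.0
tcp_pos: [0.4556, 0.3349, -0.0101]
ee_rot: [[-0.144, 0.0, 0.99], [-0.99, 0.0, -0.144], [-0.0, -1.0, 0.0]]
wrist_force: [-0.9, -0.1, 2.3]
gripper_width: 0.637
```

```bash
python3 - <<'E'
from h import *
w=cam("wrist");save(w,"pics/w12");crop(w,200,170,120,100,6,"pics/w12h.png");s=sense();print(s["wrist_force"],s["tcp_pos"],s["gripper_width"],s["ee_rot"].round(3).tolist())
E
```

```text
[-0.20724069 -0.02293613  1.77191663] [ 0.45563716  0.33492098 -0.01008032] 0.6378208810726178 [[-0.144, 0.0, 0.99], [-0.99, 0.0, -0.144], [-0.0, -1.0, 0.0]]
```

View pics/w12h.png

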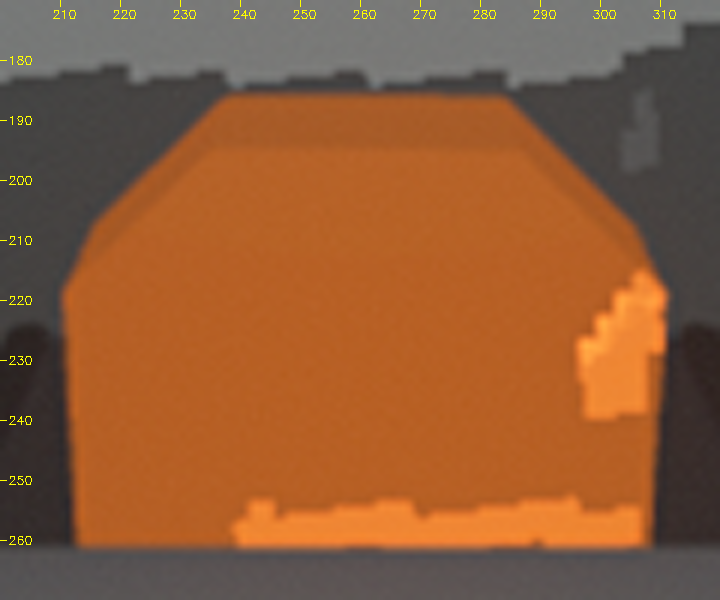

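>>> {"api": "carry_out", "payload": {
  "steps": [
    [[0, 0, 1, 0, 0, 0], [0, 0, 5, 0, 0, 0], [0, 0, 10, 0, 0, 0], [0.5, -1, 15, 0, 0, 0], [2, -4, 19, 0, 0, -0.05], [4, -7.5, 22, 0, 0, -0.11], [6, -11, 23, 0, 0, -0.17], [8.5, -15, 23, 0, 0, -0.23], [11, -19, 23, 0, 0, -0.29], [13.2, -23, 23, 0, 0, -0.34], [15.4, -27, 23, 0, 0, -0.4], [17.5, -31, 22, 0, 0, -0.447], [19, -34, 20, 0, 0, -0.447], [19.75, -35, 17, 0, 0, -0.447], [19.75, -35, 14, 0, 0, -0.447], [19.75, -35, 11.4, 0, 0, -0.447], [19.75, -35, 11.4, 0, 0, -0.447]]
  ]
}}

```text
time_s: 19.18
tcp_pos: [0.6509, -0.0155, 0.1011]
ee_rot: [[-0.558, -0.007, 0.83], [-0.83, -0.001, -0.558], [0.004, -1.0, -0.005]]
wrist_force: [0.5, 0.8, -0.9]
gripper_width: 0.642
```

```bash
python3 - <<'E'
from h import *
w=cam("wrist");save(w,"pics/w13");s=sense();R=s["ee_rot"];print(s["wrist_force"],s["tcp_pos"],s["gripper_width"],np.degrees(np.arctan2(R[1,2],R[0,2])))
sd=cam("side");save(sd,"pics/s13");crop(sd,190,150,110,100,7,"pics/s13g.png")
E
```

```text
[-0.05882809 -0.07666769 -1.63156197] [ 0.65257786 -0.01537327  0.10320256] 0.6405268861625711 -33.9033310652543
```

View pics/w13.png

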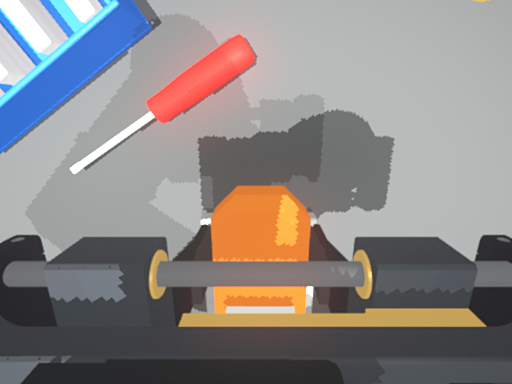

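View pics/s13g.png

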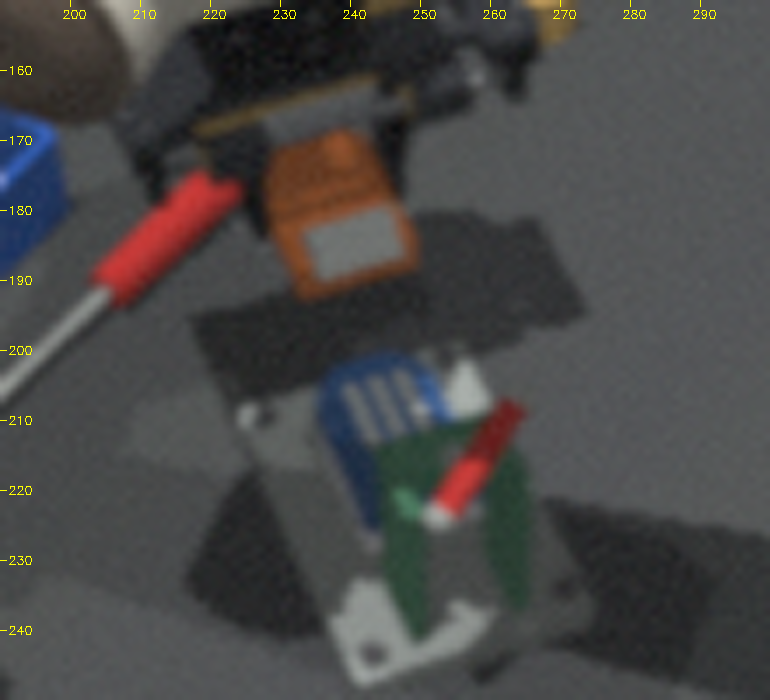

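>>> {"api": "carry_out", "payload": {
  "steps": [
    [[-1, 0.67, -0.75, 0, 0, 0], [-2, 1.34, -1.5, 0, 0, 0], [-3, 2.0, -2.25, 0, 0, 0], [-4, 2.67, -3, 0, 0, 0], [-5, 3.35, -3.7, 0, 0, 0], [-5.8, 3.88, -4.2, 0, 0, 0], [-6.4, 4.28, -4.6, 0, 0, 0], [-6.65, 4.45, -4.8, 0, 0, 0], [-6.65, 4.45, -4.8, 0, 0, 0], [-6.65, 4.45, -4.8, 0, 0, 0]]
  ]
}}

```text
time_s: 20.52
tcp_pos: [0.5871, 0.0293, 0.0559]
ee_rot: [[-0.558, 0.001, 0.83], [-0.83, 0.0, -0.558], [-0.0, -1.0, 0.001]]
wrist_force: [-0.3, 0.7, -2.1]
gripper_width: 0.642
```

```bash
python3 - <<'E'
from h import *
w=cam("wrist");save(w,"pics/w14");s=sense();R=s["ee_rot"];print(s["wrist_force"],s["tcp_pos"],s["gripper_width"],np.degrees(np.arctan2(R[1,2],R[0,2])))
crop(w,180,140,160,130,5,"pics/w14h.png")
sd=cam("side");save(sd,"pics/s14");crop(sd,190,150,110,100,7,"pics/s14g.png")
E
```

```text
[ 0.08759846 -0.6212014  -2.27772901] [0.58709785 0.02924341 0.0559663 ] 0.638407365487816 -33.92198390166157
```

View pics/w14h.png

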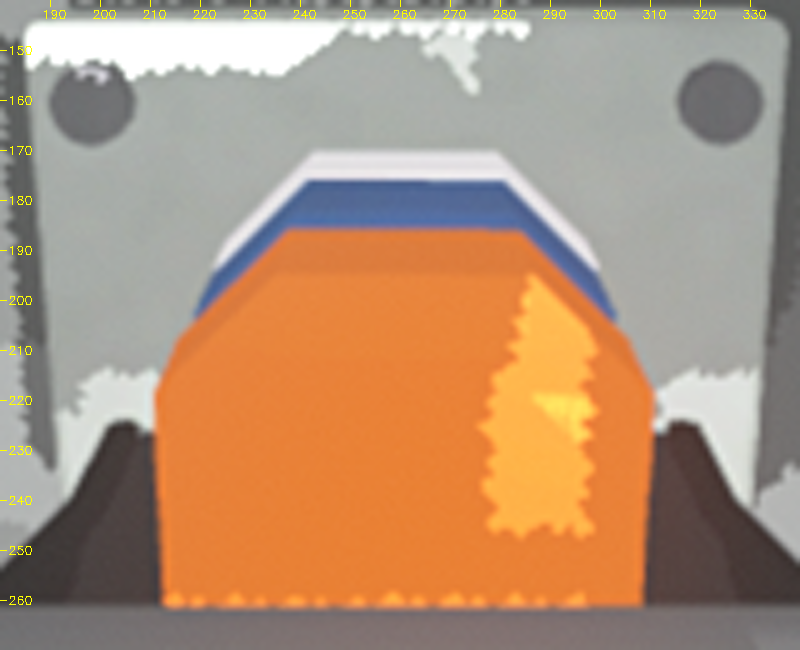

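View pics/s14g.png

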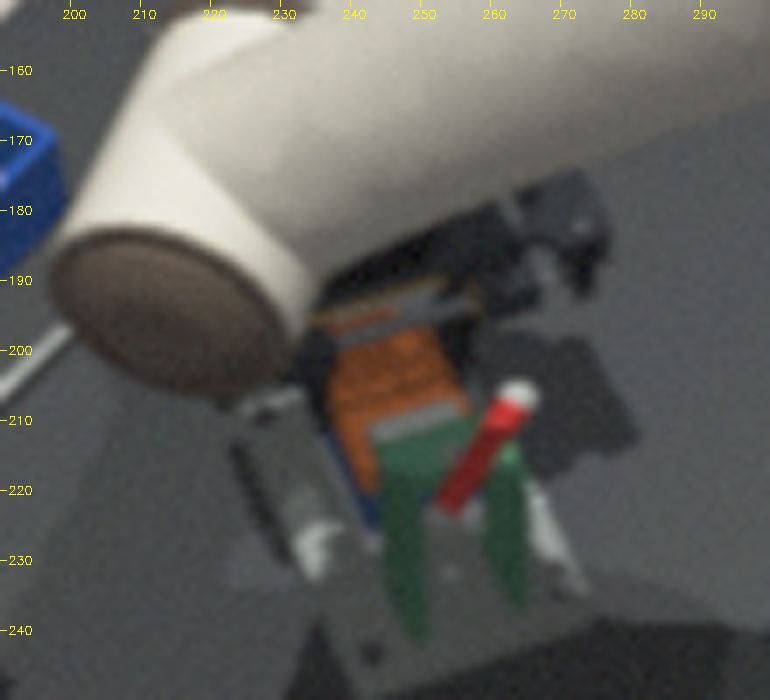

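```bash
python3 - <<'E'
from h import *
w=load("pics/w14")
T=np.array([(42,14,35),(42,-14,35)])/1000
x,_=fitplanar([(w,T,[(241.5,176),(280.5,176)])],[.5785,.0336,-.57]);print("tray",x.round(4),np.degrees(x[2]),_.tolist())
L=np.array([(42,14,0),(42,-14,0),(28,28,19),(28,-28,19),(42,14,19),(42,-14,19)])/1000+[0,0,.066]
y,rr=fitplanar([(w,L,[(237.5,185.8),(283.8,186),(210.5,219),(311,219),(235,194.5),(285.5,194.5)])],[.5785,.0336,-.57]);print("lid",y.round(4),np.degrees(y[2]),rr.tolist())
print("base frame",R2(-x[2])@(x[:2]-y[:2])*1000)
E
```

```text
tray [ 0.5799  0.0319 -0.5909] -33.85532245917014 [[0.0, -0.0], [-0.0, -0.0]]
lid [ 0.5809  0.0317 -0.5901] -33.810671757067254 [[0.1, 0.0], [-0.4, -0.2], [0.1, -0.2], [-0.5, -0.3], [-0.1, 0.3], [0.7, 0.3]]
base frame [-0.98202179 -0.38175119]
```

Within 1 mm. Nudge 0.8 mm back and lower.

>>> {"api": "carry_out", "payload": {
  "steps": [
    [[-0.07, 0.03, -0.2, 0, 0, 0], [-0.07, 0.03, -0.5, 0, 0, 0], [-0.07, 0.03, -0.7, 0, 0, 0], [-0.07, 0.03, -0.9, 0, 0, 0], [-0.07, 0.03, -1.1, 0, 0, 0], [-0.07, 0.03, -1.25, 0, 0, 0], [-0.07, 0.03, -1.25, 0, 0, 0]]
  ]
}}

```text
time_s: 21.5
tcp_pos: [0.5859, 0.0297, 0.0439]
ee_rot: [[-0.558, 0.0, 0.83], [-0.83, -0.0, -0.558], [0.0, -1.0, 0.0]]
wrist_force: [-2.1, -0.2, 3.6]
gripper_width: 0.642
```

```bash
python3 - <<'E'
from h import *
w=cam("wrist");save(w,"pics/w15");s=sense();R=s["ee_rot"];print(s["wrist_force"],s["tcp_pos"],s["gripper_width"],np.degrees(np.arctan2(R[1,2],R[0,2])))
crop(w,180,140,160,130,5,"pics/w15h.png")
E
```

```text
[-2.51192374  0.11861525  4.01924361] [0.58595451 0.02965333 0.04390197] 0.6409251016051193 -33.88995306056988
```

View pics/w15h.png

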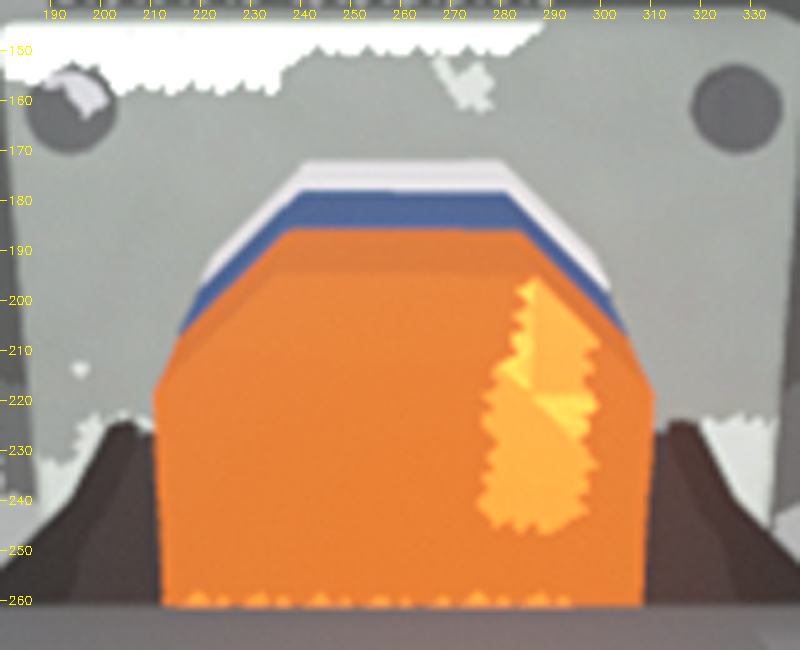

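>>> {"api": "carry_out", "payload": {
  "steps": [
    [[0, 0, 0, 0, 0, 0], [0, 0, 0, 0, 0, 0], [0, 0, 0, 0, 0, 0], [0, 0, 0, 0, 0, 0], [0, 0, 0, 0, 0, 0]]
  ],
  "fingers": 0
}}

```text
time_s: 22.18
tcp_pos: [0.586, 0.0297, 0.0432]
ee_rot: [[-0.558, 0.0, 0.83], [-0.83, 0.0, -0.558], [-0.0, -1.0, 0.0]]
wrist_force: [-0.1, -0.1, -0.2]
gripper_width: 0.991
```

>>> {"api": "carry_out", "payload": {
  "steps": [
    [[0.2, -0.15, 0.5, 0, 0, 0], [0.9, -0.6, 2.5, 0, 0, 0], [2.5, -1.7, 5.5, 0, 0, 0], [4, -2.6, 9, 0, 0, 0], [4, -2.6, 13, 0, 0, 0], [3, -2, 17.5, 0, 0, 0], [0, 0, 20.5, 0, 0, 0], [-4, 2.6, 20.5, 0, 0, 0], [-8, 5.2, 20.5, 0, 0, 0], [-11.4, 7.5, 20.5, 0, 0, 0], [-11.4, 7.5, 20.5, 0, 0, 0], [-11.4, 7.5, 20.5, 0, 0, 0]]
  ]
}}

```text
time_s: 23.68
tcp_pos: [0.4723, 0.1048, 0.2489]
ee_rot: [[-0.558, 0.001, 0.83], [-0.83, 0.0, -0.558], [-0.001, -1.0, 0.001]]
wrist_force: [1.0, -0.4, -1.6]
gripper_width: 1.004
```

```bash
python3 - <<'E'
from h import *
w=cam("wrist");save(w,"pics/w16");s=sense();print(s["wrist_force"],s["tcp_pos"],s["gripper_width"],s["joints"].round(1))
crop(w,180,20,160,190,4,"pics/w16h.png")
sd=cam("side");save(sd,"pics/s16");crop(sd,210,170,80,80,8,"pics/s16g.png")
t=cam("top");save(t,"pics/t16");crop(t,200,165,80,80,8,"pics/t16g.png")
E
```

```text
[1.19829617 0.39235654 0.07053997] [0.4725129  0.10450756 0.24853838] 1.0004474285769398 [ 31.8   6.5 -15.    0.  -68.5  24.3]
```

View pics/w16h.png

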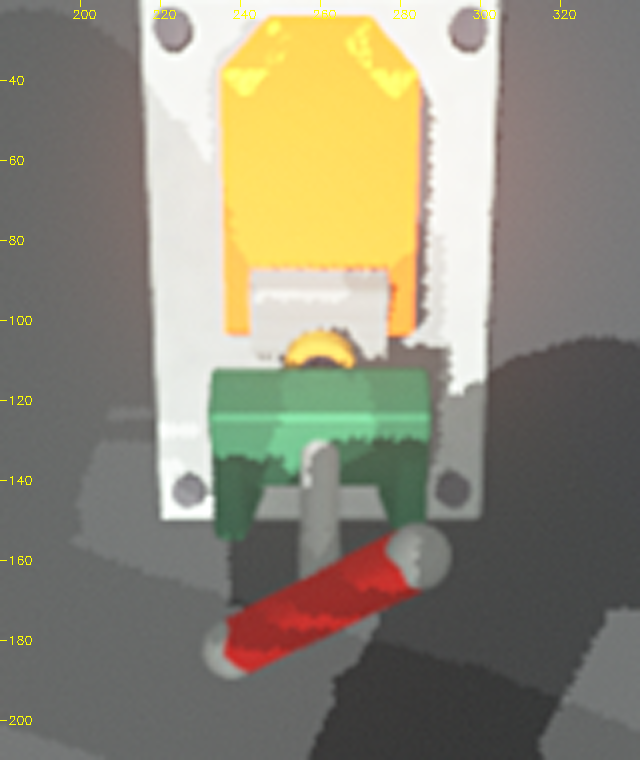

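View pics/s16g.png

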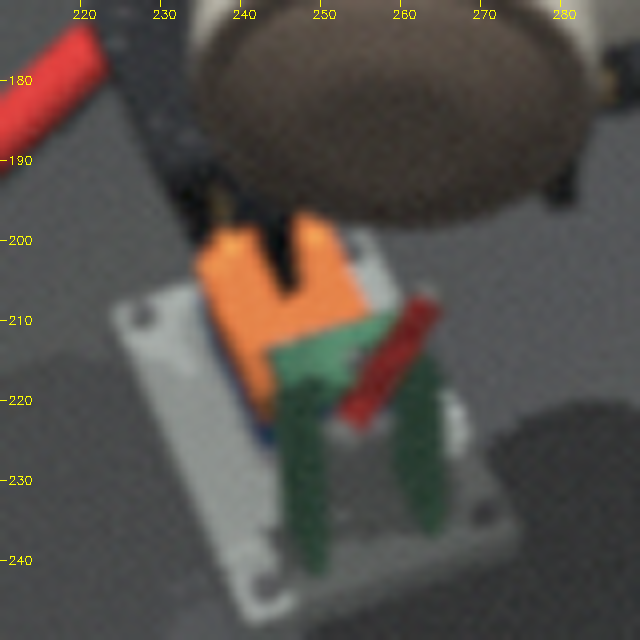

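View pics/t16g.png

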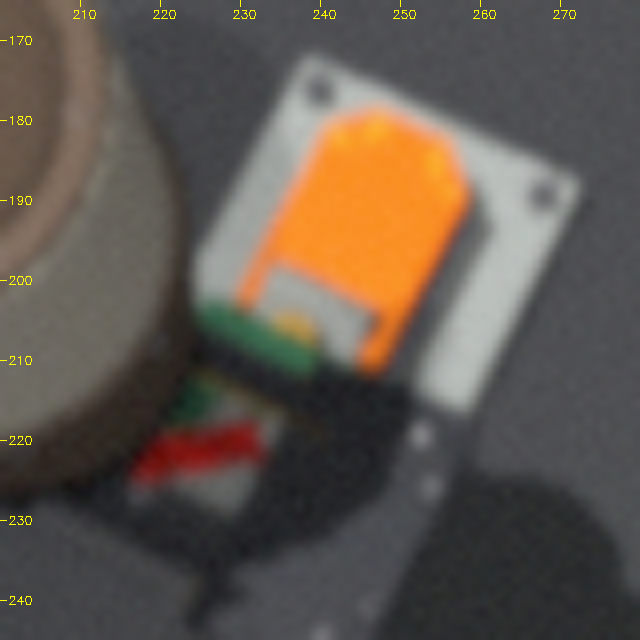

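```bash
cat >> h.py <<'E'
A40=np.radians(40)
def frame(b):
    xb=np.array([np.cos(b[2]),np.sin(b[2]),0]);yb=np.array([-np.sin(b[2]),np.cos(b[2]),0]);zb=np.array([0,0,1.])
    o=np.array([b[0],b[1],.035])
    n=-np.sin(A40)*xb+np.cos(A40)*zb; v=np.cos(A40)*xb+np.sin(A40)*zb
    nut=o-.068*xb+.079*zb
    return o,xb,yb,n,v,nut
def bar(b,L,phi,h):
    o,xb,yb,n,v,nut=frame(b);c=nut+L*n;d=np.cos(phi)*v+np.sin(phi)*yb
    return c,d,np.array([c+h*d,c-h*d])
E
python3 - <<'E'
from h import *
w=load("pics/w16");sd=load("pics/s16")
K=np.array([(42,14,73),(42,-14,73),(28,28,73),(28,-28,73),(-42,28,73),(-42,-28,73)])/1000
ku=[(247.5,23.5),(272.5,23.5),(235,37.5),(284.7,37.5),(236.3,103.7),(283.8,103.5)]
for dz in (0,.006):
  x,rr=fitplanar([(w,K+[0,0,dz],ku)],[.5785,.0336,-.57]);print("lid",x.round(4),np.degrees(x[2]),rr.tolist())
b=np.array([.5801,.0318,-.592])
uv=np.array([(284.3,159),(237,183)])
# bar red ends also; fit L,phi,h
f=lambda p:(proj(w,bar(b,*p)[2])-uv).ravel()
for p0 in (-1.,1.,-2.):
  s=least_squares(f,[.06,p0,.028]);print(s.x.round(4),np.degrees(s.x[1]),s.fun.round(2),s.cost)
s=least_squares(f,[.06,-1,.028])
g=w["im"].copy()
print("side proj",proj(sd,bar(b,*s.x)[2]).round(1).tolist())
c,d,_=bar(b,*s.x);o,xb,yb,n,v,nut=frame(b);print("bar c",c,"n",n)
print("stem line px",proj(w,[nut,nut+.01*n,c]).round(1).tolist())
E
```

```text
lid [ 0.5797  0.0316 -0.5888] -33.73627152649522 [[-0.2, 0.1], [0.0, 0.1], [0.0, 0.3], [0.2, 0.2], [0.3, -0.4], [-0.3, -0.3]]
lid [ 0.5788  0.0322 -0.5888] -33.73630194609902 [[-0.4, -0.4], [0.3, -0.4], [-0.4, 0.0], [0.6, -0.1], [-0.1, 0.4], [0.1, 0.6]]
[ 0.0605 -0.8811  0.0294] -50.48574336229963 [ 0.08  0.01  0.09 -0.01] 0.006865470017819405
[ 0.0605 -0.8811  0.0294] -50.485743333221734 [ 0.08  0.01  0.09 -0.01] 0.00686547001782354
[ 0.0605 -0.8811  0.0294] -50.485743347429455 [ 0.08  0.01  0.09 -0.01] 0.006865470017822216
side proj [[264.1, 205.8], [253.2, 223.0]]
bar c [0.4913796  0.09146058 0.16037641] n [-0.53340206  0.35868949  0.76604444]
stem line px [[259.5, 127.4], [259.5, 134.0], [259.4, 171.7]]
```

>>> {"api": "carry_out", "payload": {
  "steps": [
    [[0, 0, 0, -0.065, -0.0965, 0], [0, 0, 0, -0.13, -0.193, 0], [-0.3, 0.2, 0, -0.195, -0.29, 0], [-0.6, 0.4, 0, -0.26, -0.386, 0], [-0.9, 0.6, -1, -0.324, -0.4825, 0], [-1.3, 0.8, -2.5, -0.389, -0.579, 0], [-1.3, 0.8, -4.3, -0.389, -0.579, 0], [-1.3, 0.8, -4.3, -0.389, -0.579, 0]]
  ],
  "fingers": 130
}}

```text
time_s: 24.82
tcp_pos: [0.4589, 0.1116, 0.2041]
ee_rot: [[-0.559, 0.531, 0.637], [-0.829, -0.361, -0.426], [0.004, -0.767, 0.642]]
wrist_force: [0.2, 0.3, 0.3]
gripper_width: 0.496
```

```bash
python3 - <<'E'
from h import *
s=sense();print(s["time_s"],s["joints"].round(1),s["tcp_pos"].round(4),s["gripper_width"])
b=np.array([.5799,.0317,-.590]);c,d,_=bar(b,.0605,-.8811,.03);o,xb,yb,n,v,nut=frame(b)
R=s["ee_rot"];print("tool y",R[:,1],-n,"tool z",R[:,2],v)
print("n",n,"goal pre",c+.059*n)
E
```

```text
24.825 [ 50.7   1.2 -55.5  59.7 -47.8 -42.1] [0.4589 0.1116 0.2041] 0.49636362982382265
tool y [ 0.53103412 -0.36110378 -0.76655517] [ 0.53411837 -0.35762197 -0.76604444] tool z [ 0.63699436 -0.42644777  0.64216858] [ 0.63653749 -0.42619727  0.64278761]
n [-0.53411837  0.35762197  0.76604444] goal pre [0.45956889 0.11226838 0.20554231]
```

>>> {"api": "carry_out", "payload": {
  "steps": [
    [[0, 0, 0, -0.0929, 0.0622, 0.1333], [0, 0, 0, -0.1857, 0.1243, 0.2663], [0, 0, 0, -0.2785, 0.1865, 0.3995], [0, 0, 0, -0.3714, 0.2486, 0.5326], [0, 0, 0, -0.4642, 0.3108, 0.6658], [0, 0, 0, -0.5571, 0.3729, 0.799], [0, 0, 0, -0.65, 0.4351, 0.932], [0, 0, 0, -0.7428, 0.4972, 1.0652], [0, 0, 0, -0.8356, 0.5594, 1.1984], [0, 0, 0, -0.9285, 0.6215, 1.3315], [0, 0, 0, -1.0213, 0.6837, 1.4647], [0, 0, 0, -1.1142, 0.7458, 1.5978], [0, 0, 0, -1.207, 0.808, 1.731], [0, 0, 0, -1.207, 0.808, 1.731], [0, 0, 0, -1.207, 0.808, 1.731]]
  ]
}}

```text
time_s: 26.7
tcp_pos: [0.4594, 0.1129, 0.2058]
ee_rot: [[0.844, 0.535, 0.029], [0.195, -0.358, 0.913], [0.499, -0.765, -0.406]]
wrist_force: [0.2, -0.4, 0.0]
gripper_width: 0.49
```

```bash
python3 - <<'E'
from h import *
s=sense();print(s["time_s"],s["joints"].round(1),s["tcp_pos"].round(4),s["gripper_width"])
b=np.array([.5799,.0317,-.590]);c,d,_=bar(b,.0605,-.8811,.03);o,xb,yb,n,v,nut=frame(b)
R=s["ee_rot"];print("tool y",R[:,1],-n,"tool z",R[:,2],-d)
print("goal pre",c+.059*n,"goal grip",c-.021*n)
w=cam("wrist");save(w,"pics/w17");crop(w,140,120,230,200,3,"pics/w17h.png")
E
```

```text
26.7 [ 50.7   1.1 -55.5  60.  -47.7  87. ] [0.4594 0.1129 0.2058] 0.48981143526200155
tool y [ 0.53540448 -0.35753892 -0.76518493] [ 0.53411837 -0.35762197 -0.76604444] tool z [ 0.02930938  0.91329728 -0.40623767] [ 0.02416807  0.91221086 -0.40900765]
goal pre [0.45956889 0.11226838 0.20554231] goal grip [0.50229836 0.08365862 0.14425876]
```

View pics/w17h.png

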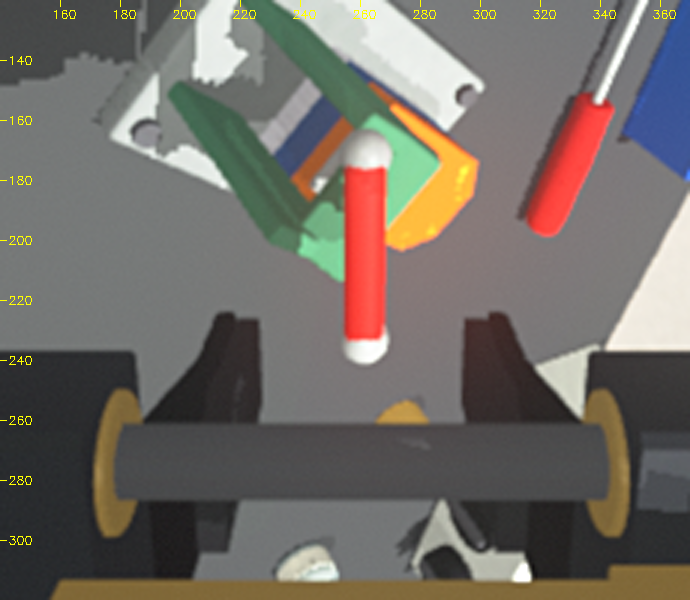

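>>> {"api": "carry_out", "payload": {
  "steps": [
    [[0.8, -0.54, -1.15, 0, 0, 0], [1.6, -1.07, -2.3, 0, 0, 0], [2.4, -1.61, -3.45, 0, 0, 0], [3.2, -2.14, -4.6, 0, 0, 0], [3.8, -2.55, -5.45, 0, 0, 0], [4.27, -2.86, -6.13, 0, 0, 0], [4.27, -2.86, -6.13, 0, 0, 0]]
  ]
}}

```text
time_s: 27.62
tcp_pos: [0.5019, 0.0833, 0.1437]
ee_rot: [[0.845, 0.534, 0.028], [0.197, -0.359, 0.912], [0.497, -0.765, -0.408]]
wrist_force: [0.9, -0.5, 0.0]
gripper_width: 0.487
```

```bash
python3 - <<'E'
from h import *
s=sense();print(s["time_s"],s["joints"].round(1),s["tcp_pos"].round(4),s["gripper_width"],s["wrist_force"])
w=cam("wrist");save(w,"pics/w18");crop(w,140,120,230,200,3,"pics/w18h.png")
E
```

```text
27.625 [ 32.8   8.2 -59.9  85.3 -36.4  74.6] [0.5019 0.0833 0.1437] 0.4868610258607236 [ 0.93863293 -0.50338149  0.04548356]
```

View pics/w18h.png

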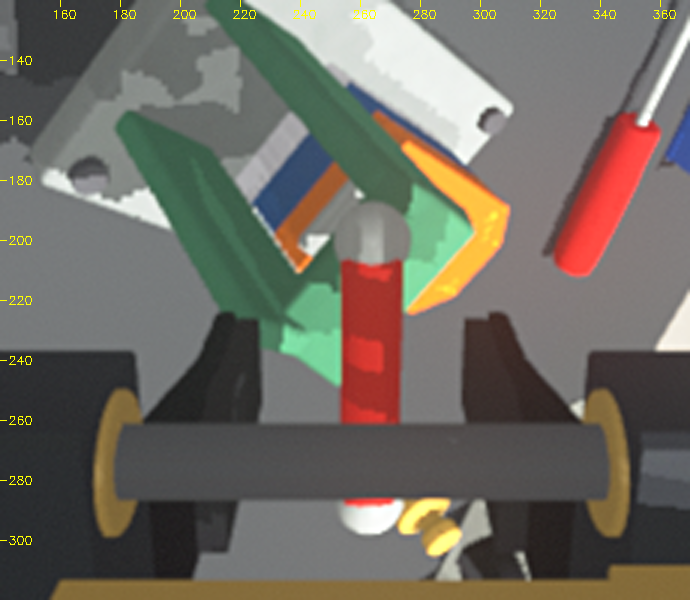

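```bash
cat > kin.py <<'E'
import numpy as np
from scipy.optimize import least_squares
from scipy.spatial.transform import Rotation as Ro
from station import sense
S=[([-55.772,22.09,.379,-.028,-68.409,-14.818],[.20753,-.58888,.20916]),
([-14.9,16.5,-17.1,0,-56.4,137.4],[.4533,-.2857,.1502]),
([26.5,11.6,-14.5,0,-63.9,30.5],[.5115,.0769,.2094]),
([26.878,11.4277,-14.2588,.009,-64.217,29.37],[.51164,.08012,.21274]),
([53.062,18.5595,-14.24,.016,-57.193,29.066],[.44895,.33108,.14891]),
([31.8,6.5,-15,0,-68.5,24.3],[.4725,.1045,.2485]),
([50.7,1.2,-55.5,59.7,-47.8,-42.1],[.4589,.1116,.2041]),
([50.7,1.1,-55.5,60,-47.7,87],[.4594,.1129,.2058]),
([32.8,8.2,-59.9,85.3,-36.4,74.6],[.5019,.0833,.1437])]
def fk(p,q):
    q=np.radians(q)
    h,y1,a1,l2x,l2z,fx,fz,tx,ty,tz=p[:10]
    R=Ro.from_euler('z',q[0]); P=R.apply([a1,y1,h])
    R=R*Ro.from_euler('y',q[1]);P=P+R.apply([l2x,0,l2z])
    R=R*Ro.from_euler('y',-q[2]);P=P+R.apply([fx,0,fz])
    R=R*Ro.from_euler('x',p[10]*q[3])*Ro.from_euler('y',-q[4])
    P=P+R.apply([tx,ty,tz])
    return P,R
def fit():
    best=None
    for sg in (1,-1):
        f=lambda p:np.concatenate([fk(np.r_[p,sg],q)[0]-x for q,x in S])
        for l in (.3,.4):
            s=least_squares(f,[.3,0,0,0,l,l,0,.3,0,0])
            if best is None or s.cost<best[0]: best=(s.cost,np.r_[s.x,sg],s.fun)
    return best
E
python3 - <<'E'
from kin import *
from h import sense as _
s=sense();S[-1]=(s["joints"],s["tcp_pos"])
b=fit();print(b[0],b[1].round(4),(b[2].reshape(-1,3)*1000).round(1).tolist())
# tool direction check
for q,x in S[-2:]: print(fk(b[1],q)[1].as_matrix().round(3).tolist())
E
```

```text
3.768799260111307e-07 [ 1.615e-01  1.000e-04  3.000e-04  0.000e+00  5.640e-01  4.219e-01
 -2.000e-04  3.186e-01 -1.599e-01 -2.000e-04 -1.000e+00] [[-0.0, 0.1, 0.0], [0.1, -0.3, -0.2], [0.4, -0.2, 0.2], [-0.0, 0.0, -0.0], [-0.1, -0.1, -0.0], [-0.3, 0.3, -0.0], [-0.1, -0.1, 0.2], [0.1, 0.0, -0.3], [0.0, 0.1, 0.1]]
[[0.535, -0.845, -0.015], [-0.358, -0.243, 0.902], [-0.765, -0.477, -0.432]]
[[0.535, -0.822, -0.197], [-0.359, -0.431, 0.828], [-0.765, -0.372, -0.525]]
```

```bash
python3 - <<'E'
from kin import *
s=sense();b=fit();p=b[1];q0=s["joints"];P0=s["tcp_pos"];d=np.array([.5341,-.3576,-.7660])
def ik(P,d,q0):
    f=lambda q:np.r_[(fk(p,np.r_[q,0])[0]-P)*10,fk(p,np.r_[q,0])[1].apply([1,0,0])-d]
    r=least_squares(f,q0[:5],x_scale=10);return r.x,r.cost
q=q0
for sft in [-10,-5,0,5,10,15,20,25]:
    q,c=ik(P0+d*sft/1000,d,q0);print(sft,q.round(1),round(c,9))
E
```

```text
-10 [ 35.3   7.2 -59.5  81.3 -37.4] 1e-09
-5 [ 34.1   7.7 -59.7  83.2 -36.8] 1e-09
0 [ 32.8   8.2 -59.9  85.1 -36.3] 1e-09
5 [ 31.6   8.7 -60.   87.1 -35.8] 1e-09
10 [ 30.4   9.2 -60.1  89.1 -35.4] 1e-09
15 [ 29.1   9.7 -60.2  91.  -34.9] 1e-09
20 [ 27.9  10.2 -60.2  93.  -34.5] 1e-09
25 [ 26.7  10.7 -60.3  95.  -34.2] 1e-09
```

>>> {"api": "carry_out", "payload": {
  "steps": [
    [[0, 0, 0, 0, 0, 0], [0, 0, 0, 0, 0, 0], [0, 0, 0, 0, 0, 0], [0, 0, 0, 0, 0, 0], [0, 0, 0, 0, 0, 0]]
  ],
  "fingers": 255
}}

```text
time_s: 28.3
tcp_pos: [0.5028, 0.0847, 0.1451]
ee_rot: [[0.843, 0.537, 0.028], [0.198, -0.357, 0.913], [0.5, -0.764, -0.407]]
wrist_force: [4.1, 0.2, 0.9]
gripper_width: 0.136
```

>>> {"api": "carry_out", "payload": {
  "steps": [
    [[0.04, -0.03, -0.06, 0.08, -0.0537, -0.1149], [0.08, -0.05, -0.11, 0.16, -0.1073, -0.2298], [0.12, -0.08, -0.17, 0.24, -0.161, -0.3447], [0.16, -0.11, -0.23, 0.32, -0.2147, -0.4596], [0.2, -0.13, -0.29, 0.4005, -0.2685, -0.5745], [0.2, -0.13, -0.29, 0.4005, -0.2685, -0.5745]]
  ]
}}

```text
time_s: 29.05
tcp_pos: [0.5045, 0.0834, 0.142]
ee_rot: [[0.6, 0.536, 0.594], [-0.476, -0.358, 0.804], [0.644, -0.764, 0.04]]
wrist_force: [2.9, 1.1, 2.7]
gripper_width: 0.134
```

```bash
python3 - <<'E'
from h import *
s=sense();n=np.array([-.5341,.3576,.7660]);print(s["time_s"],s["joints"].round(1),s["tcp_pos"].round(4),s["gripper_width"],s["wrist_force"].round(1),"M.n",s["moment"]@n,s["moment"].round(2))
w=cam("wrist");save(w,"pics/w19");crop(w,140,120,230,200,3,"pics/w19h.png")
E
```

```text
29.05 [ 32.    8.6 -59.9  86.6 -36.1  31.1] [0.5045 0.0834 0.142 ] 0.13414392528260816 [2.9 1.1 2.7] M.n -0.04468569238464842 [0.73 0.22 0.35]
```

View pics/w19h.png

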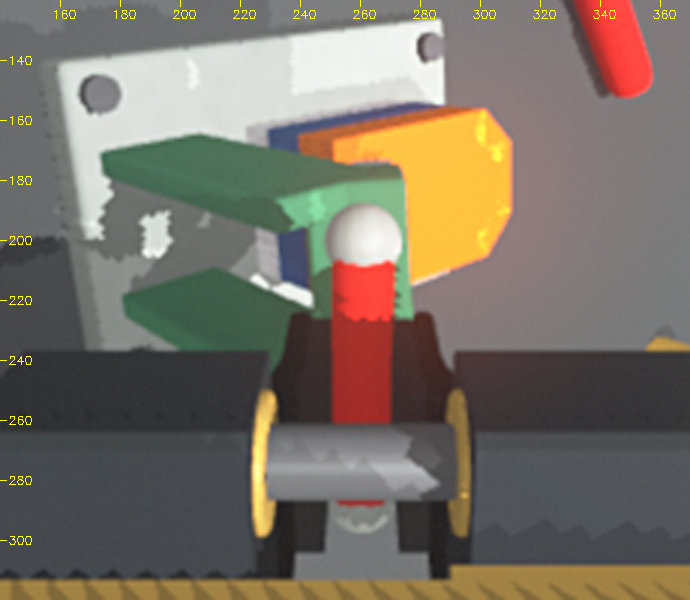

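>>> {"api": "carry_out", "payload": {
  "steps": [
    [[0.04, -0.03, -0.06, 0.08, -0.0537, -0.1149], [0.08, -0.05, -0.11, 0.16, -0.1073, -0.2298], [0.12, -0.08, -0.17, 0.24, -0.161, -0.3447], [0.16, -0.11, -0.23, 0.32, -0.2147, -0.4596], [0.2, -0.13, -0.29, 0.4005, -0.2685, -0.5745], [0.24, -0.16, -0.34, 0.4806, -0.3222, -0.6894]]
  ]
}}

```text
time_s: 29.85
tcp_pos: [0.5067, 0.0821, 0.1383]
ee_rot: [[-0.094, 0.535, 0.839], [-0.926, -0.358, 0.124], [0.367, -0.765, 0.529]]
wrist_force: [2.8, 1.8, 1.5]
gripper_width: 0.134
```

```bash
cat > st.py <<'E'
from h import *
s=sense();n=np.array([-.5341,.3576,.7660]);R=s["ee_rot"]
v=np.array([.6365,-.4262,.6428]);yb=np.array([.5563,.831,0]);
ph=np.degrees(np.arctan2(R[:,2]@yb,R[:,2]@v))
print(s["time_s"],s["joints"].round(1),s["tcp_pos"].round(4),"phi",ph.round(1),"w",round(s["gripper_width"],3),"F",s["wrist_force"].round(1),"M.n %.3f"%(s["moment"]@n),"M",s["moment"].round(2),"J6eff",s["effort"][5].round(3),"F.n %.1f"%(s["wrist_force"]@n))
E
python3 st.py
```

```text
29.85 [ 31.    9.  -59.9  88.2 -35.6 -21.4] [0.5067 0.0821 0.1383] phi 34.8 w 0.134 F [2.8 1.8 1.5] M.n 0.309 M [0.77 0.4  0.75] J6eff 0.494 F.n 0.3
```

>>> {"api": "carry_out", "payload": {
  "steps": [
    [[0.04, -0.03, -0.06, 0.08, -0.0537, -0.1149], [0.08, -0.05, -0.11, 0.16, -0.1073, -0.2298], [0.12, -0.08, -0.17, 0.24, -0.161, -0.3447], [0.16, -0.11, -0.23, 0.32, -0.2147, -0.4596], [0.2, -0.13, -0.29, 0.4005, -0.2685, -0.5745], [0.24, -0.16, -0.34, 0.4806, -0.3222, -0.6894]]
  ]
}}

```text
time_s: 30.6
tcp_pos: [0.5093, 0.0809, 0.1348]
ee_rot: [[-0.716, 0.535, 0.449], [-0.673, -0.356, -0.648], [-0.187, -0.766, 0.615]]
wrist_force: [3.8, 2.0, 0.1]
gripper_width: 0.133
```

```bash
python3 st.py; python3 - <<'E'
from h import *
w=cam("wrist");save(w,"pics/w20");crop(w,140,60,230,200,3,"pics/w20h.png")
E
```

```text
30.6 [ 29.9   9.5 -60.   89.8 -35.2 -73.7] [0.5093 0.0809 0.1348] phi -16.8 w 0.133 F [3.8 2.  0.1] M.n 0.335 M [1.08 0.21 1.09] J6eff 0.523 F.n -1.2
```

View pics/w20h.png

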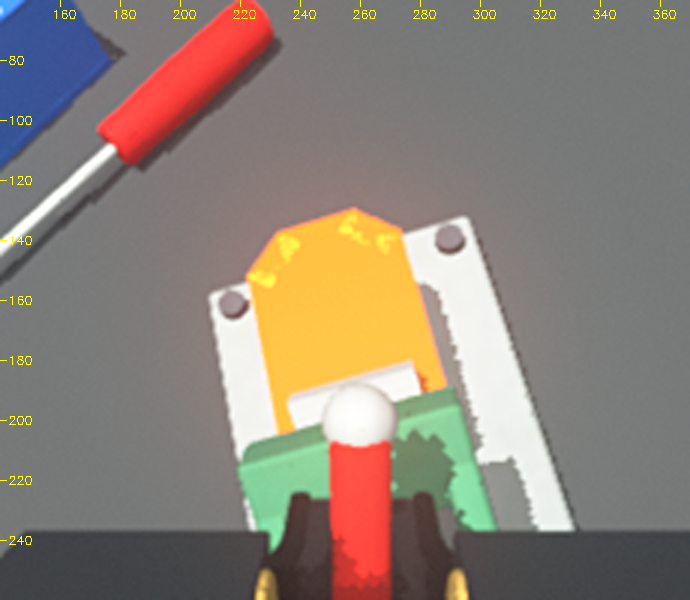

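>>> {"api": "carry_out", "payload": {
  "steps": [
    [[0.04, -0.03, -0.06, 0.08, -0.0537, -0.1149], [0.08, -0.05, -0.11, 0.16, -0.1073, -0.2298]]
  ]
}}

```text
time_s: 30.9
tcp_pos: [0.5102, 0.0805, 0.1337]
ee_rot: [[-0.816, 0.535, 0.219], [-0.453, -0.356, -0.817], [-0.359, -0.766, 0.533]]
wrist_force: [5.2, 1.8, -0.3]
gripper_width: 0.138
```

```bash
python3 st.py
```

```text
30.9 [ 29.6   9.6 -60.   90.3 -35.  -91.1] [0.5102 0.0805 0.1337] phi -33.9 w 0.138 F [ 5.2  1.8 -0.3] M.n 0.302 M [1.15 0.01 1.19] J6eff 0.534 F.n -2.4
```

>>> {"api": "carry_out", "payload": {
  "steps": [
    [[0.04, -0.03, -0.06, 0.08, -0.0537, -0.1149], [0.08, -0.05, -0.11, 0.16, -0.1073, -0.2298]]
  ]
}}

```text
time_s: 31.15
tcp_pos: [0.5111, 0.08, 0.1326]
ee_rot: [[-0.845, 0.534, -0.032], [-0.191, -0.356, -0.915], [-0.5, -0.767, 0.403]]
wrist_force: [7.0, 2.9, -1.1]
gripper_width: 0.137
```

```bash
python3 st.py
```

```text
31.15 [  29.2    9.8  -60.    90.9  -34.9 -108.5] [0.5111 0.08   0.1326] phi -51.1 w 0.137 F [ 7.   2.9 -1.1] M.n 0.392 M [ 1.14 -0.06  1.33] J6eff 0.506 F.n -3.6
```

>>> {"api": "carry_out", "payload": {
  "steps": [
    [[0.04, -0.03, -0.06, 0.08, -0.0537, -0.1149], [0.08, -0.05, -0.11, 0.16, -0.1073, -0.2298]]
  ]
}}

```text
time_s: 31.4
tcp_pos: [0.512, 0.0795, 0.1316]
ee_rot: [[-0.798, 0.535, -0.279], [0.087, -0.356, -0.93], [-0.597, -0.767, 0.237]]
wrist_force: [6.5, 1.5, -1.3]
gripper_width: 0.134
```

```bash
python3 st.py;python3 - <<'E'
from h import *
w=cam("wrist");save(w,"pics/w21");crop(w,140,100,230,160,3,"pics/w21h.png")
E
```

```text
31.4 [  28.9    9.9  -60.    91.5  -34.7 -126. ] [0.512  0.0795 0.1316] phi -68.2 w 0.134 F [ 6.5  1.5 -1.3] M.n 0.405 M [ 1.15 -0.14  1.39] J6eff 0.462 F.n -4.0
```

View pics/w21h.png

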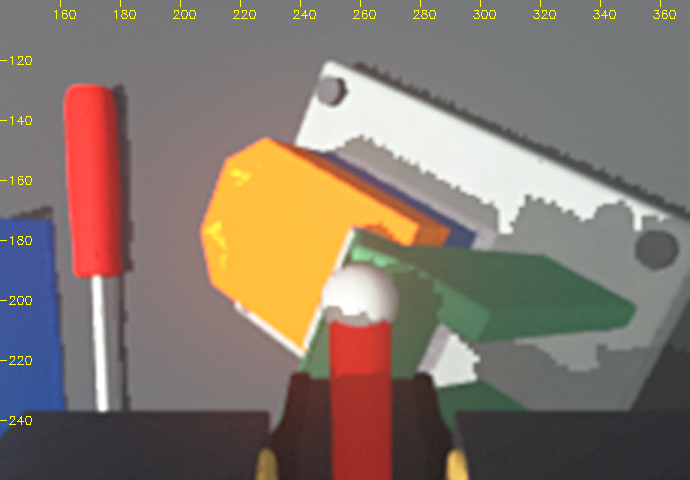

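```bash
python3 - <<'E'
from h import *
w=load("pics/w16");b=np.array([.5799,.0317,-.590]);o,xb,yb,n,v,nut=frame(b)
for s in (24,26,28,30,32): print(s,"gap",44-s,"rad",(44-s)/5,proj(w,[nut-s/1000*n+.01*v, nut-s/1000*n+.01*yb,nut-s/1000*n-.01*yb]).round(1).tolist())
crop(w,235,85,50,45,14,"pics/w16p.png")
E
```

```text
24 gap 20 rad 4.0 [[259.8, 105.3], [251.0, 112.5], [268.7, 112.5]]
26 gap 18 rad 3.6 [[259.8, 104.1], [251.0, 111.3], [268.7, 111.3]]
28 gap 16 rad 3.2 [[259.8, 102.9], [251.0, 110.1], [268.6, 110.1]]
30 gap 14 rad 2.8 [[259.8, 101.7], [251.1, 108.9], [268.6, 108.9]]
32 gap 12 rad 2.4 [[259.8, 100.5], [251.1, 107.8], [268.6, 107.8]]
```

View pics/w16p.png

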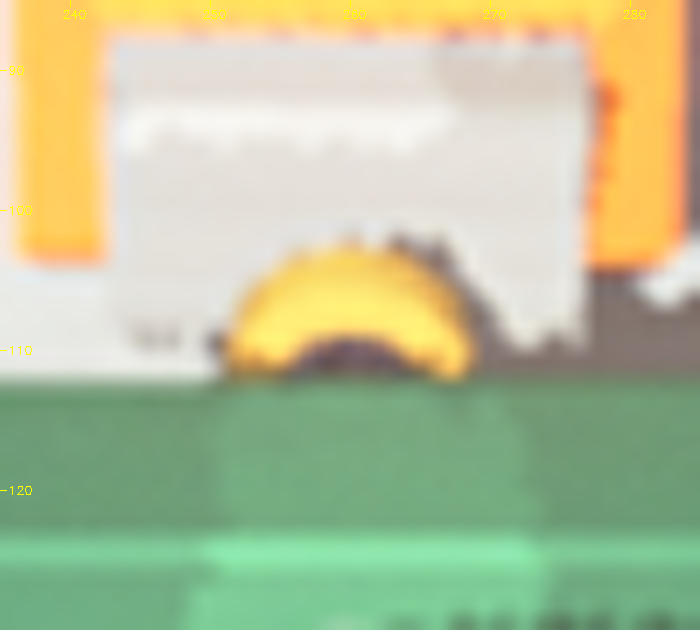

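>>> {"api": "carry_out", "payload": {
  "steps": [
    [[0.04, -0.03, -0.06, 0.08, -0.0537, -0.1149], [0.08, -0.05, -0.11, 0.16, -0.1073, -0.2298]]
  ]
}}

```text
time_s: 31.7
tcp_pos: [0.5129, 0.079, 0.1306]
ee_rot: [[-0.679, 0.535, -0.502], [0.358, -0.356, -0.863], [-0.64, -0.766, 0.05]]
wrist_force: [6.4, 2.1, 0.5]
gripper_width: 0.132
```

```bash
python3 st.py
```

```text
31.7 [  28.5   10.1  -60.    92.1  -34.6 -143.4] [0.5129 0.079  0.1306] phi -85.4 w 0.132 F [6.4 2.1 0.5] M.n 0.402 M [ 1.06 -0.26  1.38] J6eff 0.419 F.n -2.3
```

>>> {"api": "carry_out", "payload": {
  "steps": [
    [[0.04, -0.03, -0.06, 0.08, -0.0537, -0.1149], [0.08, -0.05, -0.11, 0.16, -0.1073, -0.2298], [0.08, -0.05, -0.11, 0.16, -0.1073, -0.2298]]
  ]
}}

```text
time_s: 32.08
tcp_pos: [0.5138, 0.0783, 0.1295]
ee_rot: [[-0.503, 0.535, -0.679], [0.595, -0.356, -0.721], [-0.627, -0.766, -0.139]]
wrist_force: [7.6, 2.5, -0.5]
gripper_width: 0.134
```

```bash
python3 st.py
```

```text
32.075 [  28.1   10.2  -60.    92.7  -34.5 -160.7] [0.5138 0.0783 0.1295] phi -102.4 w 0.134 F [ 7.6  2.5 -0.5] M.n 0.212 M [ 1.19 -0.42  1.3 ] J6eff -0.333 F.n -3.5
```

>>> {"api": "carry_out", "payload": {
  "steps": [
    [[0.04, -0.03, -0.06, 0.08, -0.0537, -0.1149]]
  ]
}}

```text
time_s: 32.2
tcp_pos: [0.5142, 0.078, 0.129]
ee_rot: [[-0.394, 0.535, -0.747], [0.697, -0.356, -0.622], [-0.599, -0.766, -0.233]]
wrist_force: [6.4, 2.8, -0.2]
gripper_width: 0.137
```

```bash
python3 st.py
```

```text
32.2 [  27.9   10.3  -60.    93.1  -34.4 -169.6] [0.5142 0.078  0.129 ] phi -111.1 w 0.137 F [ 6.4  2.8 -0.2] M.n 0.484 M [ 0.88 -0.24  1.36] J6eff 0.527 F.n -2.5
```

>>> {"api": "carry_out", "payload": {
  "steps": [
    [[0, 0, 0, 0, 0, 0], [0, 0, 0, 0, 0, 0], [0, 0, 0, 0, 0, 0], [0, 0, 0, 0, 0, 0]]
  ],
  "fingers": 130
}}

```text
time_s: 32.7
tcp_pos: [0.5124, 0.0765, 0.1278]
ee_rot: [[-0.394, 0.532, -0.75], [0.698, -0.358, -0.62], [-0.598, -0.767, -0.231]]
wrist_force: [-0.8, 0.1, 0.9]
gripper_width: 0.464
```

>>> {"api": "carry_out", "payload": {
  "steps": [
    [[-0.53, 0.36, 0.77, 0, 0, 0], [-1.6, 1.07, 2.3, 0, 0, 0], [-3, 2, 4.3, 0, 0, 0], [-4.5, 3, 6.45, 0, 0, 0], [-5.9, 3.9, 8.4, 0, 0, 0], [-5.9, 3.9, 8.4, 0, 0, 0], [-5.9, 3.9, 8.4, 0, 0, 0]]
  ]
}}

```text
time_s: 33.58
tcp_pos: [0.4537, 0.1153, 0.2116]
ee_rot: [[-0.393, 0.532, -0.75], [0.698, -0.358, -0.62], [-0.599, -0.767, -0.231]]
wrist_force: [0.1, -0.2, -0.3]
gripper_width: 0.492
```

```bash
python3 st.py; python3 - <<'E'
from h import *
w=cam("wrist");save(w,"pics/w22");crop(w,140,60,230,180,3,"pics/w22h.png")
sd=cam("side");save(sd,"pics/s22");crop(sd,200,170,100,85,7,"pics/s22g.png")
t=cam("top");save(t,"pics/t22");crop(t,200,165,80,80,8,"pics/t22g.png")
E
```

```text
33.575 [  52.4    0.3  -54.9   57.8  -49.2 -152.3] [0.4537 0.1153 0.2116] phi -111.2 w 0.492 F [ 0.1 -0.2 -0.3] M.n 0.006 M [ 0.76  1.17 -0.01] J6eff 0.056 F.n -0.4
```

View pics/w22h.png

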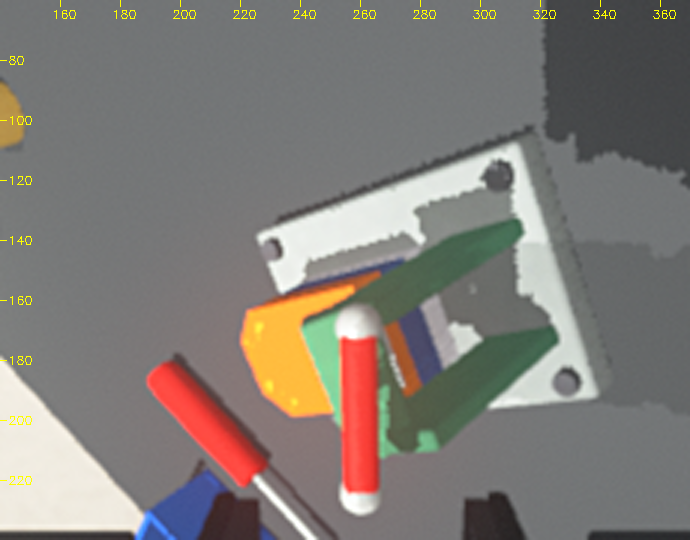

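View pics/s22g.png

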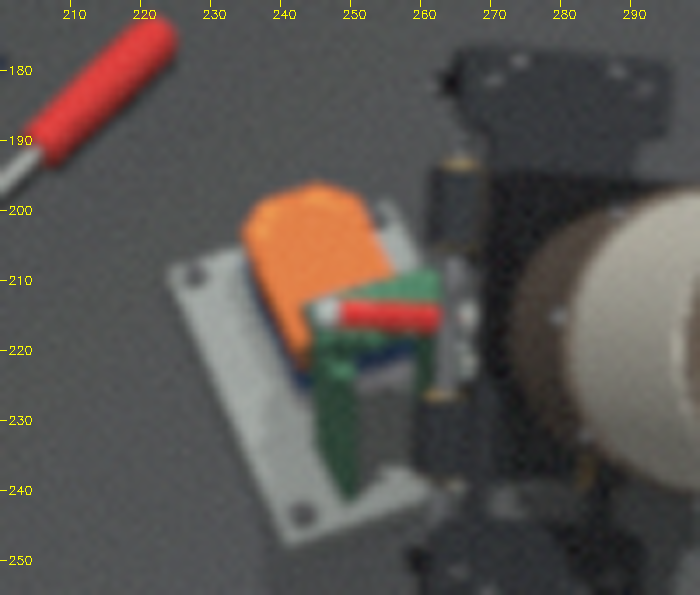

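View pics/t22g.png

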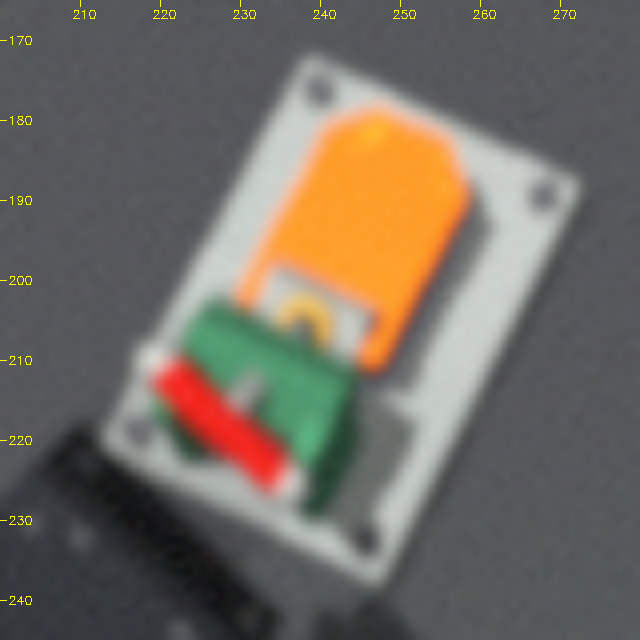

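```bash
python3 - <<'E'
from h import *
w=load("pics/w22");b=np.array([.5799,.0317,-.590])
uv=np.array([(259.3,167.5),(260,225)])
f=lambda p:(proj(w,bar(b,p[0],p[1],.0294)[2])-uv).ravel()
for p0 in (np.radians(-111),np.radians(69)):
  s=least_squares(f,[.04,p0]);print(s.x.round(4),np.degrees(s.x[1]).round(1),s.fun.round(2))
for nme in ("t16","t22"):
  t=load("pics/"+nme);hsv=cv2.cvtColor(t["im"][170:220,220:275].copy(),cv2.COLOR_BGR2HSV)
  m=cv2.inRange(hsv,(8,150,120),(25,255,255));M=cv2.moments(m,True);print(nme,M["m00"],M["m10"]/M["m00"],M["m01"]/M["m00"])
E
```

```text
[ 0.0438 -1.9264] -110.4 [ 0.64 -0.28  0.69  0.14]
[ 0.0438 -1.9264] -110.4 [ 0.64 -0.28  0.69  0.14]
t16 433.0 26.196304849884527 22.18013856812933
t22 420.0 26.395238095238096 22.192857142857143
```

```bash
python3 - <<'E'
from h import *
t=load("pics/t22");sd=load("pics/s22");t1=load("pics/t1");b=np.array([.5799,.0317,-.590]);bt=np.array([.5787,.0336,-.580])
for L in (.0375,.0395,.042,.044): print(L,[proj(t,bar(q,L,-1.933,.0294)[2]).round(1).tolist() for q in (b,bt)],proj(sd,bar(bt,L,-1.933,.0294)[2]).round(1).tolist())
print("start",[proj(t1,bar(q,.0605,-.8811,.0294)[2]).round(1).tolist() for q in (b,bt)])
E
```

```text
0.0375 [[[236.0, 225.7], [219.6, 210.0]], [[235.8, 226.3], [219.1, 210.8]]] [[266.8, 215.2], [247.3, 214.3]]
0.0395 [[[235.8, 226.0], [219.3, 210.3]], [[235.5, 226.6], [218.8, 211.1]]] [[267.0, 215.3], [247.5, 214.3]]
0.042 [[[235.4, 226.4], [218.9, 210.7]], [[235.2, 227.1], [218.5, 211.5]]] [[267.2, 215.3], [247.7, 214.3]]
0.044 [[[235.2, 226.8], [218.6, 211.0]], [[234.9, 227.4], [218.2, 211.8]]] [[267.4, 215.3], [247.8, 214.3]]
start [[[234.7, 219.8], [214.5, 223.6]], [[234.4, 220.4], [214.2, 224.5]]]
```

```bash
python3 -c "
from station import ticket,sense
print(sense()['wrist_force'],sense()['time_s']);print(ticket.finish_job())"
```

```text
[ 0.57557098 -0.74189773  0.68344362] 33.725
the job is handed in; nothing more can be done
None
```

The cassette is built and clamped, and I handed the job in at 33.7 s. The hand-in gave no verdict, and the clamp force is inferred because I had no direct reading of it.

**What I did:**
- I set the blue tray on the aluminium base, then the larger orange lid on the tray, cut corners over cut corners.
- I then turned the T-handle clockwise about 4.2 rad in one grip, let go, and backed off about 80 mm.

**Checks that passed:**
- **Seating:** after release, wrist-camera fits put the tray and lid at their seated heights, with residuals under 0.5 px. They were within about 1 mm and 0.01 rad of each other. The two best wrist-camera fits put them within 1–2 mm of the base.
- **Clamping:** the handle's turning moment rose from about 0.30 to 0.48 N m, which suggests about 0.9 rad past touch and a clamp force of roughly 35–45 N. In the top view the brass pad sits on the wedge.
- **Lid position:** the lid did not shift visibly during clamping.
- **Nothing touched:** the gripper is clear of everything, and wrist force is about zero.

**Checks that disagreed:**
- **Fingertips:** the stated 14 mm tip offset did not match. The fingertips stood about 12 mm behind the reported TCP, so my first closing on the tray missed above it. I found the true offset by touching down on the bench and corrected for it.
- **Fixture position:** the wrist camera and the overhead and side cameras differed by about 3 mm. I used the wrist camera.
- **Bar-to-nut distance after clamping:** this was about 44 mm by the wrist camera and 38–39.5 mm by the top view. Screw travel gives 39.5 mm.

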